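# Wind the glue press tight with its loose crank

### The arm

A 6-joint arm with a two-finger parallel gripper is mounted at the origin on the work surface. World frame = base frame: x ahead of the robot, y to its left, z up, the work surface at z = 0. Lengths are in m, angles in degrees, forces in N, time in s.
With the tool pointing down it reaches from about 0.325 to 0.925 m from the base axis. Payload 3.1 kg.
Tool frame: the origin (TCP) lies midway between the tips of the shut fingers; the grasp point (between the pads) lies 19 mm behind it; y points along the fingers, x is the direction in which the jaws open and shut, and the axes are right-handed (so a half turn about y gives the same grasp; the last joint's range is limited). The gripper opens to 85 mm and grips with 20 to 120 N. Pads are 22 mm wide; open, the fingers measure 114 mm over their backs; the gripper's body (76 mm by 85 mm) begins 54 mm behind the grasp point. The pads swing forward as they close: fully open they stand 13 mm farther back than shut.
Start: joints at [-82.174, 12.427, 92.441, -0, 75.132, -6.429], TCP at [0.154, -0.606, 0.231] pointing down, gripper open.
Joint ranges: [-157.48, 157.48], [-44.54, 120.13], [17.64, 146.25], [-64.5, 244.5], [7.68, 150.69], [-147.95, 147.95]. Speed limits (degrees/s): [159.86, 159.86, 180, 180, 180, 180].

### API

Orientations are given as a 3x3 rotation matrix whose columns are the frame's x, y, z axes.
In Python, from plant import r gives the robot as it stands. The module is installed in compiled form; this text tells all that it offers.
- The arm moves only by the shell command python3 -m crank 'ROWS' [OPENING] [FORCE]. ROWS is JSON, a list of rows, each a list of 2 entries, a list of its own where there are three numbers: the shift along the tool's x, y, z in cm, then the turn, a rotation vector about the tool's x, y, z in degrees. In form: [[[tx, ty, tz], [rx, ry, rz]], ...]. A call has 1 to 12 rows; each row shifts and turns the pose as measured when the row begins, along the tool's axes as they then stand; what a row does not reach is not made up. A row lasts 1/10 s, in which the tool goes at most 50 mm and 8.59 degrees, less where a joint would pass 70% of its speed; a pose out of reach is approached as far as the arm can. A call with a gripper value outside its range is refused whole. OPENING is the opening, from 0 (shut) to 1 (fully open), set as the call begins (- or left out, the last holds). The fingers move at their own pace and stop on an object; FORCE is the grip in N (left out, the last holds). Time passes only in rows, so rows that do not move let the fingers close. It gives the time, the measured TCP pose, the force and the opening at its end, in the units of the state.
- r.sense(): the state, without advancing time (a new reading comes with each control period).
- r.capture(name): name is "scene" or "top"; returns a dict with "image" (400x640x3 uint8, red, green, blue), "depth" (400x640 float32, m along the optical axis (not along the pixel's ray), 0 where there is no reading), "fx", "fy", "cx", "cy" (pixels), "R" (3x3) and "t" (3): a world point X has camera coordinates R X + t. Camera axes: x right, y down, z forward; pixel columns grow to the right and rows downward; lengths in m; the calibration is good to about 2 mm. A picture is of the moment at which its call begins.
- r.close_job(): hands the job in, once; it reports no verdict.
Trained networks look in a picture, given as the dict that the camera call returned (one of the last four; its "shot" number tells which), for a name from the list of things; names that differ only in an ending like _2 or _b are one class to them, and where a whole thing is asked for, a point or a joint stands for the part that bears it (a point fixed in the world has none). Each returns a list of dicts, best first, with "score" (0 to 1); they miss things now and then, are a little off and sometimes report something else, mostly with a low value. They report only what shows in the picture. A call takes as long as a camera call. They do not tell look-alikes from the thing itself.
- r.recognise(thing, picture): "at" ([column, row] in pixels, amid what is visible of it).
- r.masks_of(thing, picture): "region" (400x640 bool, what is visible of it) and "at" ([column, row] in pixels, amid what is visible of it).
The state is a dict: "t": time; "q": joint angles; "joint_velocities": joint speeds; "joint_torque": joint torques, N m; "tcp_pos": TCP position; "eef_rot": TCP orientation; "ft_force": force on the tool from outside, world axes, zero at the start; "wrist_torque": the same for the moment, N m; "width": finger opening in m.
Only numpy, scipy, OpenCV 4.12 (cv2) and the standard library are available. Lean on these libraries where they do the work, as an engineer would, in place of code of your own. Each camera call takes 0.05 s, during which the arm holds its last target.

### The job

Tighten the glued plywood block in the small red bench press: fit the loose crank down over the square shaft on top of the press until it is fully home on the collar, pressing only lightly while you feel for the flats, then wind it clockwise (seen from above) until the pressure plate meets the block and about half a turn more, no further, so that the block is nipped firmly but not crushed. Leave the crank seated on the shaft, let go of it, leave the block where it stands and do not disturb the other things on the bench.

Things in the scene. Friction and masses are not known exactly. Their poses are not given: they have to be found in the camera images.
- crank_hub (a point): Loose crank (0.3-0.65 kg) standing socket down on the bench. Point: centre of its blue square hub, 26 x 26 x 30 mm tall, the place to hold it for fitting. x: along the arm to the handle; z up. Under the hub is a flat steel arm (24 mm wide, 10 thick, top 15 mm below the point, reaching 87 mm to +x, 43 to -x), under the -x end a round 38 mm counterweight down to 31 mm below the point.
- crank_socket (a point): Centre of the mouth of the crank's square socket, 57 mm below crank_hub, axes the same. It opens in the underside of a 36 mm square boss, 32 mm tall, under the arm. Socket 16 mm wide, 32 mm deep, sides parallel to x and y.
- crank_handle (a point): Centre of the crank's upright round wooden handle, 24 mm across, 46 mm tall, 75 mm from the crank's axis along its +x and 11 mm higher than crank_hub. The wooden sleeve spins freely on its pin, so it may be held fast while the crank goes round. Axes as crank_hub.
- shaft_top (a point): Tip of the upright square steel shaft: 14 mm square, 30 mm tall over its collar, top edges bevelled 1.5 mm, last 6 mm a blunt round cone (10 mm to 7 mm). Its axis does not move. Axes are the PRESS's: how the flats stand varies and is not measured. It drags with a steady 0.45 Nm, so it stays put while a socket turns lightly on its tip; clockwise from above lowers the plate 25 mm a turn.
- collar_top (a point): Centre of the fixed round collar (40 mm across) at the shaft's foot, 30 mm below shaft_top. The boss underside rests on it when the crank is fully home (crank_socket is then at this point). Below are a gear head (68 mm across, top 5 mm lower) and the bridge (60 x 230 mm, nuts to 17 mm lower); nothing stands higher, so the crank goes round freely.
- press: Red bench press, bolted down: base 200 x 230 x 20 mm, two columns, bridge with gear head and shaft. Origin under the centre of the base; y along its bridge, z up, shaft axis through the origin.
- plate: Aluminium pressure plate (80 x 100 x 14 mm) on springs (6 N/mm) under the ram. Winding lowers it until it meets the block; then it stays and the springs are squeezed: half a turn gives about 70 N on the block, and turning then takes about 4 N more at the handle than the 6 N of winding free. Its underside is 114 mm above this body's origin, always.
- block: Glued plywood block, 100 x 120 mm, 50 mm tall, 0.4 kg, loose on the press's base under the plate. Origin at the centre of its underside; top 50 mm higher. Gap to the plate at the start: 26 to 44 mm.
- glue: Bystander: white glue bottle with orange cap, 56 mm across, 130 mm tall; origin under its centre.
- tin: Bystander: open metal tin, 72 mm across, 85 mm tall; origin under its centre.
- offcut: Bystander: wooden offcut 100 x 50 x 36 mm; origin under its centre.
Not all that is in view belongs to the job. What is shaped like the block but green or yellow is not meant.

How it is judged:
By the outcome, as a careful person would: the job done as asked, in the order asked, and still so for the second after the job is handed in, with the robot touching nothing.
It also fails if it takes over 72 s, if anything falls off the work surface, if the arm or the gripper's body presses on something with over 40 N, if the wrist force passes 120 N, or if a joint passes its speed limit or range.

## Working session

There is one attempt and no reset: what is moved stays moved. The work goes in short steps, Python scripts to look and compute and a shell command to move; the robot and the scene stay as the last step left them, time stands still between calls to the robot, and variables do not carry over. Pictures are saved under pics/ and viewed, and the job is handed in when it is done.

```bash
mkdir -p pics; ls; cat > h.py <<'E'
import numpy as np, cv2
from plant import r
def cap(n): 
    return r.capture(n)
def save(p,f): cv2.imwrite(f,cv2.cvtColor(p["image"],cv2.COLOR_RGB2BGR))
def world(p):
    d=p["depth"];v,u=np.mgrid[0:400,0:640]
    c=np.stack([(u-p["cx"])/p["fx"]*d,(v-p["cy"])/p["fy"]*d,d],-1)
    w=(c-p["t"])@p["R"]   # R^T (c-t)
    w[d==0]=np.nan
    return w
E
python3 - <<'E'
from h import *
s=r.sense();print({k:np.round(v,3).tolist() for k,v in s.items()})
for n in("scene","top"):
    p=cap(n);save(p,f"pics/{n}0.png");w=world(p)
    np.savez(f"{n}0.npz",w=w,img=p["image"],R=p["R"],t=p["t"],k=[p["fx"],p["fy"],p["cx"],p["cy"]])
    print(n,"cam at",-p["R"].T@p["t"])
    for th in["crank_hub","crank_socket","crank_handle","shaft_top","collar_top","press","plate","block","glue","tin","offcut"]:
        for o in r.recognise(th,p)[:2]:
            c,rr=map(int,np.round(o["at"]));print(th,round(o["score"],2),c,rr,np.round(w[min(rr,399),min(c,639)],3))
E
```

```text
pics
{'t': 0.0, 'q': [-82.172, 12.477, 92.529, 0.001, 75.13, -6.429], 'joint_velocities': [-0.005, 0.094, -0.015, -0.062, -0.101, -0.056], 'joint_torque': [-0.001, -39.685, -30.386, -0.0, 0.01, -0.0], 'tcp_pos': [0.154, -0.605, 0.23], 'eef_rot': [[0.246, -0.0, 0.969], [-0.969, 0.002, 0.246], [-0.002, -1.0, 0.0]], 'ft_force': [0.215, -0.615, -0.33], 'wrist_torque': [0.013, -0.013, -0.004], 'width': 0.085}
scene cam at [1.31618985 0.71017525 1.04590836]
crank_hub 0.81 416 259 [0.505 0.302 0.047]
crank_socket 0.77 411 257 [0.504 0.286 0.041]
crank_handle 0.83 416 255 [0.497 0.296 0.052]
crank_handle 0.26 305 221 [ 0.624 -0.007  0.068]
shaft_top 0.62 301 204 [ 0.618 -0.028  0.116]
shaft_top 0.58 304 207 [ 0.622 -0.012  0.118]
collar_top 0.75 302 204 [ 0.632 -0.009  0.138]
press 0.9 301 206 [ 0.624 -0.022  0.116]
plate 0.81 302 206 [ 0.621 -0.021  0.116]
block 0.97 301 221 [ 0.633 -0.014  0.069]
block 0.94 246 275 [0.865 0.014 0.053]
glue 0.97 285 152 [ 0.444 -0.282  0.079]
glue 0.71 373 277 [0.617 0.245 0.021]
tin 0.75 373 277 [0.617 0.245 0.021]
offcut 0.71 238 199 [ 0.679 -0.25   0.038]
offcut 0.7 410 259 [0.553 0.31  0.093]
top cam at [0.4432876  0.02956988 1.51936571]
crank_hub 0.82 233 246 [0.495 0.28  0.075]
crank_socket 0.81 233 247 [0.493 0.281 0.069]
crank_handle 0.78 233 247 [0.493 0.281 0.069]
crank_handle 0.61 348 210 [ 0.587 -0.033  0.215]
shaft_top 0.94 348 213 [ 0.58  -0.034  0.212]
collar_top 0.59 346 209 [ 0.59  -0.028  0.215]
press 0.76 348 211 [ 0.584 -0.033  0.22 ]
plate 0.57 340 223 [ 0.56  -0.016  0.144]
block 0.91 260 143 [0.796 0.217 0.051]
block 0.76 343 225 [ 0.557 -0.025  0.114]
glue 0.71 437 278 [ 0.419 -0.283  0.103]
tin 0.71 242 195 [0.649 0.271 0.002]
offcut 0.74 429 193 [ 0.661 -0.276  0.038]
```

View pics/scene0.png

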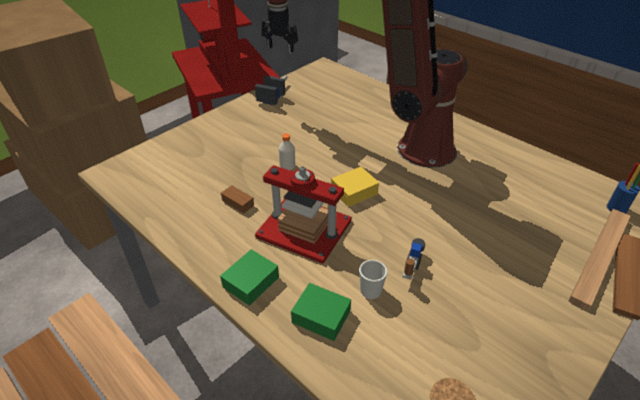

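View pics/top0.png

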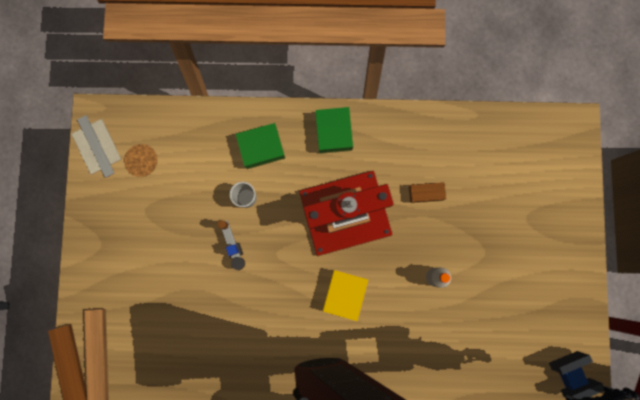

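```bash
python3 - <<'E'
import numpy as np,cv2
a=np.load("top0.npz")["img"][:,:,::-1];b=np.load("scene0.npz")["img"][:,:,::-1]
x=cv2.resize(a[195:295,180:300],None,fx=5,fy=5,interpolation=cv2.INTER_CUBIC)
cv2.imwrite("pics/topcrank.png",x)
cv2.imwrite("pics/toppress.png",cv2.resize(a[160:270,280:410],None,fx=5,fy=5,interpolation=cv2.INTER_CUBIC))
cv2.imwrite("pics/scpress.png",cv2.resize(b[150:270,240:370],None,fx=5,fy=5,interpolation=cv2.INTER_CUBIC))
cv2.imwrite("pics/sccrank.png",cv2.resize(b[210:310,350:480],None,fx=5,fy=5,interpolation=cv2.INTER_CUBIC))
E
```

```text
(no output)
```

View pics/topcrank.png

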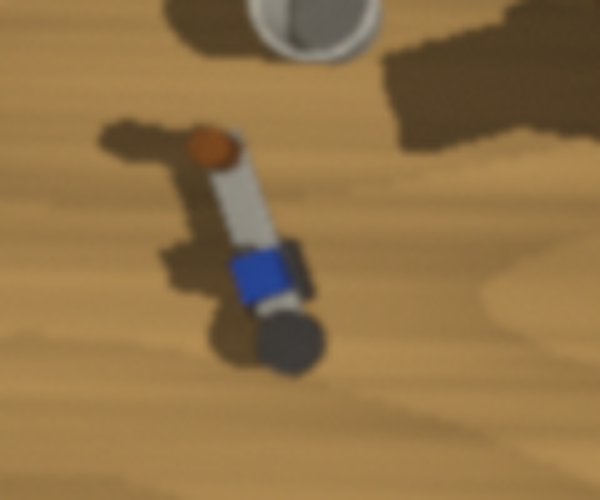

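View pics/toppress.png

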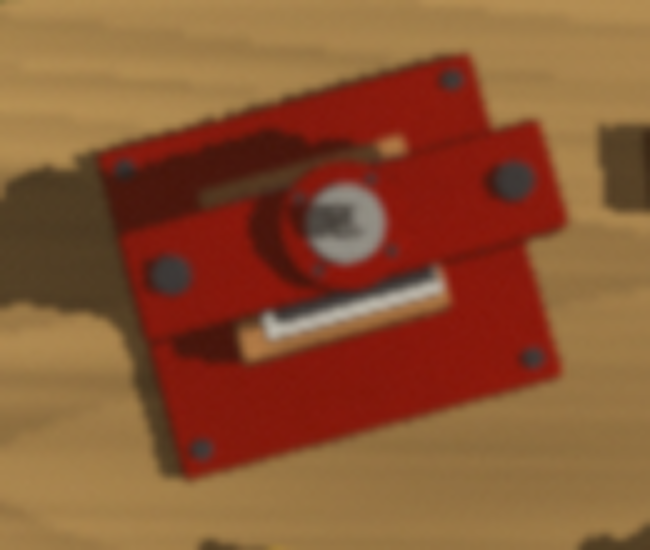

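View pics/scpress.png

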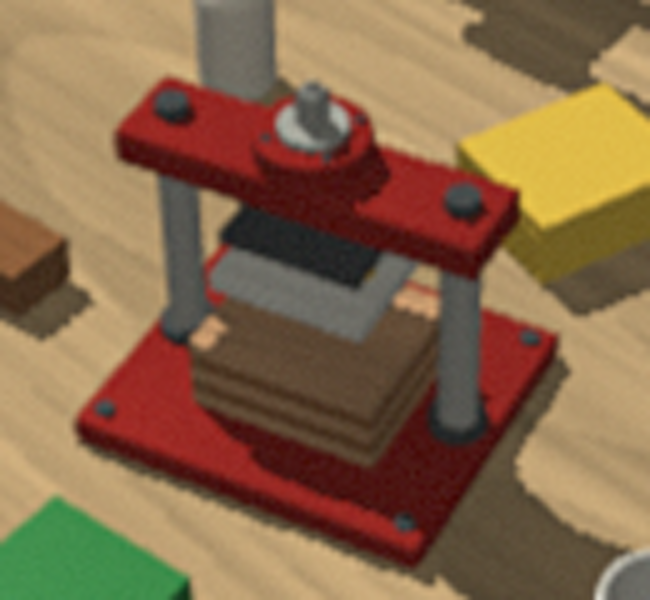

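View pics/sccrank.png

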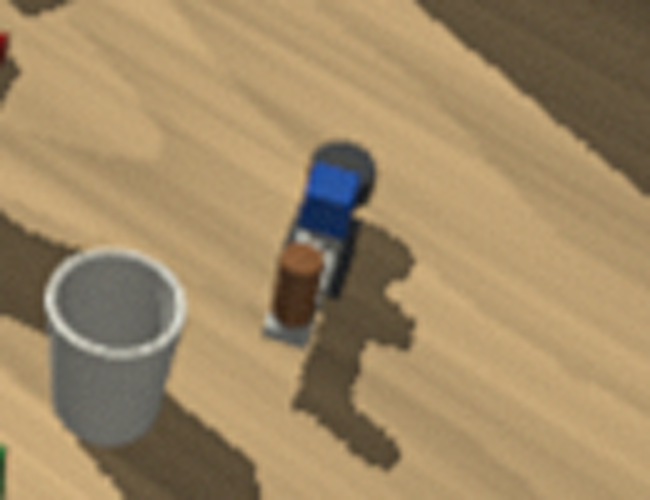

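```bash
cat >> h.py <<'E'
def ray(R,t,k,uv,z):
    uv=np.atleast_2d(uv).astype(float)
    d=np.c_[(uv[:,0]-k[2])/k[0],(uv[:,1]-k[3])/k[1],np.ones(len(uv))]@R
    c=-R.T@t
    return c+d*((z-c[2])/d[:,2])[:,None]
E
python3 - <<'E'
from h import *
for n,box in(("top",(195,295,180,300)),("scene",(225,290,395,440))):
    a=np.load(n+"0.npz");w=a["w"];im=a["img"].astype(int);R,t,k=a["R"],a["t"],a["k"]
    m=np.zeros((400,640),bool);m[box[0]:box[1],box[2]:box[3]]=1
    r_,g,b=im[...,0],im[...,1],im[...,2]
    blue=m&(b>r_+60)
    top=blue&(b>130)
    print(n,"f",k,"blue",blue.sum(),"top",top.sum())
    for nm,mm,z in(("blue",blue,.072),("bluetop",top,.072)):
        v,u=np.nonzero(mm)
        rr=cv2.minAreaRect(np.c_[u,v].astype(np.float32));P=ray(R,t,k,np.c_[u,v],z)
        print(nm,"centroid px",u.mean(),v.mean(),"ray",ray(R,t,k,[u.mean(),v.mean()],z).round(4),"depth med",np.nanmedian(w[mm],0).round(4),"rect",cv2.minAreaRect((P[:,:2]*1000).astype(np.float32)))
    br=m&(r_>g*1.6)&(g>b+10)&(r_>70)&(r_<190)
    v,u=np.nonzero(br);print("brown n",br.sum())
    n_,lab,st,ce=cv2.connectedComponentsWithStats(br.astype(np.uint8))
    for i in range(1,n_):
        if st[i,4]>12: print(st[i],ce[i],ray(R,t,k,ce[i],.091).round(4),np.nanmedian(w[lab==i],0).round(4))
    # press
    if n=="top":
        rd=(r_>100)&(g<60)&(b<60)&(np.arange(400)[:,None]>160)&(np.arange(400)[:,None]<265)&(np.arange(640)>290)&(np.arange(640)<400)
    else: rd=(r_>80)&(g<60)&(b<60)&(np.arange(400)[:,None]>160)&(np.arange(400)[:,None]<265)&(np.arange(640)>250)&(np.arange(640)<360)
    zz=w[rd][:,2];h,e=np.histogram(zz[~np.isnan(zz)],bins=np.arange(-.01,.3,.01));print([(round(x,2),c) for x,c in zip(e,h) if c])
    print("shaft region depths")
    cc=(348,205) if n=="top" else (303,172)
    sub=w[cc[1]-6:cc[1]+8,cc[0]-7:cc[0]+8,2];print(np.round(sub[::1]*1000).astype(int))
E
```

```text
top f [516.15120428 516.15120428 320.01158993 208.1952381 ] blue 79 top 59
blue centroid px 231.63291139240508 249.55696202531647 ray [[0.4853 0.2835 0.072 ]] depth med [0.4843 0.2828 0.0719] rect ((485.2997131347656, 283.3780212402344), (23.9954833984375, 25.52130889892578), 20.704755783081055)
bluetop centroid px 231.35593220338984 249.42372881355934 ray [[0.4857 0.2843 0.072 ]] depth med [0.4867 0.2836 0.0721] rect ((485.7148132324219, 284.47137451171875), (22.128829956054688, 20.25098991394043), 20.697397232055664)
brown n 46
[218 221   9   7  46] [221.73913043 224.23913043] [[0.5543 0.3105 0.091 ]] [0.555  0.3106 0.0911]
[(np.float64(-0.01), np.int64(15)), (np.float64(0.0), np.int64(11)), (np.float64(0.01), np.int64(1049)), (np.float64(0.02), np.int64(1220)), (np.float64(0.03), np.int64(13)), (np.float64(0.04), np.int64(9)), (np.float64(0.05), np.int64(3)), (np.float64(0.06), np.int64(6)), (np.float64(0.07), np.int64(7)), (np.float64(0.11), np.int64(1)), (np.float64(0.17), np.int64(5)), (np.float64(0.18), np.int64(573)), (np.float64(0.19), np.int64(635)), (np.float64(0.2), np.in
[... 5936 characters left out ...]
  1   4]
 [211 210 218 233 233 236 236 233 230 229 215 211 212 211 211]
 [208 216 217 227 229 230 233 232 229 227 217 217 209 213 211]
 [215 214 213 225 226 229 229 227 223 218 214 217 214 208 208]
 [215 218 214 219 222 221 226 227 220 218 216 212 215 211 210]
 [215 215 214 219 220 220 223 221 218 216 217 216 216 216 209]
 [217 221 217 214 216 215 220 215 216 215 216 216 219 210 212]
 [215 213 213 214 214 216 216 215 217 216 216 214 217 211 209]
 [214 215 216 215 215 216 214 213 213 213 216 217 213 210 208]
 [211 215 216 221 214 213 214 213 216 215 215 214 210 211 207]
 [211 211 209 211 211 213 210 212 210 215 209 211 210 210 212]]<stdin>:25: RuntimeWarning: invalid value encountered in cast
```

```bash
python3 - <<'E'
from h import *
for n,c0,thr in(("top",(348,203),25),("scene",(303,175),25)):
    a=np.load(n+"0.npz");w=a["w"];im=a["img"].astype(int);R,t,k=a["R"],a["t"],a["k"]
    v,u=np.mgrid[0:400,0:640]
    near=np.hypot(u-c0[0],v-c0[1])<13
    gray=near&(im[...,0]-im[...,1]<35)&(np.abs(w[...,2]-.215)<.009)
    n_,lab,st,ce=cv2.connectedComponentsWithStats(gray.astype(np.uint8))
    i=1+np.argmax(st[1:,4]);mm=lab==i
    vv,uu=np.nonzero(mm);P=ray(R,t,k,np.c_[uu,vv],.215)
    (x,y),rad=cv2.minEnclosingCircle((P[:,:2]*1000).astype(np.float32))
    hull=cv2.convexHull((P[:,:2]*1000).astype(np.float32));M=cv2.moments(hull)
    print(n,"collar n",mm.sum(),"circ",x,y,rad,"hullc",M["m10"]/M["m00"],M["m01"]/M["m00"],"area r",np.sqrt(M["m00"]/np.pi), "zmed",np.nanmedian(w[mm][:,2]))
    tip=near&(w[...,2]>.2365 if n=="top" else w[...,2]>.24)
    vv,uu=np.nonzero(tip);print("tip px",uu.mean(),vv.mean(),len(uu),ray(R,t,k,[uu.mean(),vv.mean()],.243).round(4),"depth",np.nanmean(w[tip],0).round(4))
    sh=near&(w[...,2]>.221)&(w[...,2]<.238);print("shaft pts",sh.sum(),np.nanmean(w[sh],0).round(4))
    if n=="scene": np.save("sh.npy",w[sh])
    cv2.imwrite(f"pics/shaft_{n}.png",cv2.resize(a["img"][c0[1]-14:c0[1]+14,c0[0]-16:c0[0]+16,::-1],None,fx=20,fy=20,interpolation=cv2.INTER_NEAREST))
    # nuts: bridge orientation
    red=(im[...,0]>60)&(im[...,1]<50)&(w[...,2]>.165)&(w[...,2]<.2)&(np.hypot(u-c0[0],v-c0[1])<70)
    vv,uu=np.nonzero(red);P=ray(R,t,k,np.c_[uu,vv],.19);
    print("bridge",cv2.minAreaRect((P[:,:2]*1000).astype(np.float32)),np.nanpercentile(w[red][:,2],[10,50,90]))
    if n=="scene":
        # plate / block depth listing
        b=(u>270)&(u<340)&(v>185)&(v<245)&(im.max(2)-im.min(2)<60)
        zz=w[b][:,2];h,e=np.histogram(zz[~np.isnan(zz)],bins=np.arange(0,.2,.004));print([(round(float(x),3),int(c)) for x,c in zip(e,h) if c])
E
```

```text
top collar n 150 circ 602.1322021484375 -34.13371276855469 19.543500900268555 hullc 602.4310003120323 -34.014040106618225 area r 18.731300986557955 zmed 0.215324230243455
tip px 349.5925925925926 203.37037037037038 27 [[ 0.601  -0.0358  0.243 ]] depth [ 0.6014 -0.036   0.2401]
shaft pts 16 [ 0.6    -0.0359  0.2341]
bridge ((600.0227661132812, -34.50749206542969), (61.114601135253906, 225.99929809570312), 16.6536808013916) [0.18606577 0.19014537 0.19377783]
scene collar n 110 circ 609.3120727539062 -29.895753860473633 24.674041748046875 hullc 607.2599449395558 -30.06746202485294 area r 20.415863210639902 zmed 0.21509586156609917
tip px 301.6666666666667 166.83333333333334 12 [[ 0.6068 -0.032   0.243 ]] depth [ 0.6065 -0.0323  0.2427]
shaft pts 35 [ 0.6066 -0.031   0.2305]
bridge ((614.177490234375, -24.1336669921875), (76.36138153076172, 231.75149536132812), 17.215505599975586) [0.17420645 0.18915415 0.19274476]
[(0.0, 38), (0.004, 11), (0.008, 10), (0.012, 10), (0.016, 117), (0.02, 210), (0.024, 82), (0.028, 97), (0.032, 71), (0.036, 62), (0.04, 55), (0.044, 68), (0.048, 66), (0.052, 47), (0.056, 66), (0.06, 63), (0.064, 138), (0.068, 378), (0.072, 107), (0.076, 18), (0.08, 20), (0.084, 13), (0.088, 16), (0.092, 19), (0.096, 19), (0.1, 35), (0.104, 50), (0.108, 58), (0.112, 184), (0.116, 139), (0.12, 17), (0.124, 18), (0.128, 19), (0.132, 16), (0.136, 42), (0.14, 91), (0.144, 160), (0.148, 22), (0.16, 2), (0.164, 10), (0.168, 41), (0.172, 44), (0.176, 46), (0.18, 36), (0.184, 16), (0.188, 34), (0.192, 25)]
```

```bash
python3 - <<'E'
from h import *
a=np.load("scene0.npz");w=a["w"];im=a["img"]
for u in (300,305):
  for v in range(186,245): print(u,v,im[v,u],np.round(w[v,u]*1000)) if v>186 else 0
E
```

```text
300 187 [77 24 24] [631. -16. 196.]
300 188 [78 23 21] [631. -15. 193.]
300 189 [76 15 10] [630. -17. 188.]
300 190 [80 26 25] [628. -19. 181.]
300 191 [76 24 22] [629. -18. 179.]
300 192 [75 19 16] [630. -17. 177.]
300 193 [75 15 10] [630. -17. 173.]
300 194 [63 22 23] [629. -19. 167.]
300 195 [43 33 36] [614. -35. 144.]
300 196 [32 36 35] [617. -32. 145.]
300 197 [28 31 30] [620. -29. 145.]
300 198 [34 35 35] [623. -26. 144.]
300 199 [34 36 35] [627. -22. 145.]
300 200 [34 36 35] [630. -19. 146.]
300 201 [36 36 36] [630. -19. 142.]
300 202 [33 34 36] [638. -11. 148.]
300 203 [45 45 42] [632. -17. 137.]
300 204 [81 80 76] [620. -30. 116.]
300 205 [110 108 101] [621. -29. 114.]
300 206 [115 114 106] [625. -25. 116.]
300 207 [110 111 105] [628. -22. 115.]
300 208 [107 107  99] [632. -17. 118.]
300 209 [108 105 100] [634. -16. 115.]
300 210 [111 111 103] [637. -13. 116.]
300 211 [111 110 104] [638. -11. 114.]
300 212 [108 107 101] [638. -12. 110.]
300 213 [107 105 100] [638. -12. 106.]
300 214 [94 84 74] [614. -37.  68.]
300 215 [90 70 52] [619. -32.  71.]
300 216 [92 70 48] [621. -30.
[... 2429 characters left out ...]
[635.   4.  67.]
305 226 [93 72 52] [641.  11.  71.]
305 227 [95 73 54] [641.  10.  67.]
305 228 [93 71 50] [648.  17.  72.]
305 229 [97 75 54] [647.  16.  66.]
305 230 [88 66 46] [645.  14.  60.]
305 231 [78 55 38] [647.  16.  59.]
305 232 [70 48 29] [649.  18.  57.]
305 233 [89 67 50] [647.  16.  51.]
305 234 [94 71 50] [645.  14.  44.]
305 235 [83 64 43] [645.  13.  39.]
305 236 [69 47 25] [646.  14.  36.]
305 237 [77 56 38] [646.  14.  32.]
305 238 [88 67 47] [645.  13.  26.]
305 239 [95 73 53] [645.  13.  22.]
305 240 [80 45 33] [648.  15.  22.]
305 241 [74 21 15] [651.  19.  22.]
305 242 [74 21 19] [653.  21.  21.]
305 243 [72 19 13] [656.  23.  21.]
305 244 [74 19 14] [657.  24.  18.]
```

View pics/shaft_scene.png

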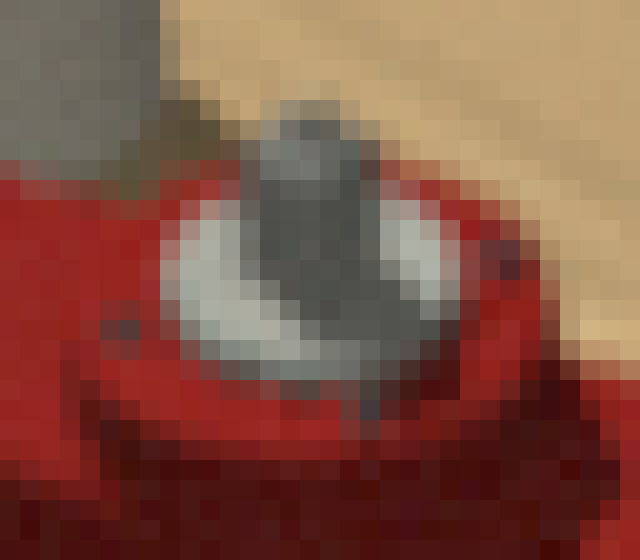

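View pics/shaft_top.png

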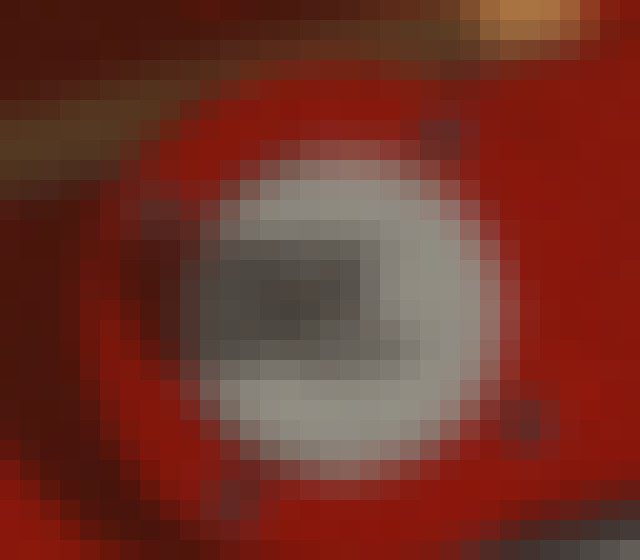

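```bash
python3 -m crank '[[[-3.9,-0.8,2.7],[0,0,0]],[[-3.9,-0.8,2.7],[0,0,0]],[[-3.9,-0.8,2.7],[0,0,0]],[[-3.9,-0.8,2.7],[0,0,0]],[[-4.1,0,2.8],[0,0,0]],[[-4.1,0,2.8],[0,0,0]],[[-4.1,0,2.8],[0,0,0]],[[-4.1,0,2.8],[0,0,0]]]' 1 40
```

```text
t: 2.0
tcp_pos: [0.2896, -0.2396, 0.2628]
eef_rot: [[0.235, 0.003, 0.972], [-0.972, -0.001, 0.235], [0.002, -1.0, 0.003]]
ft_force: [1.0, 0.2, 0.1]
width: 0.0856
```

```bash
python3 -m crank '[[[-4.1,0,2.8],[0,0,0]],[[-4.1,0,2.8],[0,0,0]],[[-4.1,0,2.8],[0,0,0]],[[-4.1,0,2.8],[0,0,0]],[[-4.1,0,2.8],[0,0,0]],[[-4.1,0,2.8],[0,0,0]],[[-4.1,0,2.8],[0,0,0]],[[-4.1,0,2.8],[0,-2,0]],[[-4.1,0,2.8],[0,-2,0]],[[-4.1,0,2.8],[0,-2,0]],[[-4.1,0,2.8],[0,-2,0]],[[0,0,0],[0,0,0]]]'
```

```text
t: 3.2
tcp_pos: [0.4725, 0.2844, 0.2675]
eef_rot: [[0.378, 0.024, 0.925], [-0.926, -0.004, 0.378], [0.013, -1.0, 0.02]]
ft_force: [0.2, 0.1, -0.3]
width: 0.0851
```

```bash
cat >> h.py <<'E'
def goto(x,y,z,yaw=None):
    s=r.sense();R=s["eef_rot"];d=np.array([x,y,z])-s["tcp_pos"]
    cy=np.degrees(np.arctan2(R[1][0],R[0][0]))
    R=np.array(R)
    # rotation to fully vertical with yaw
    out=f"pos {np.round(s['tcp_pos'],4)} yaw {cy:.2f} tilt {np.round(np.degrees([R[2,0],R[2,2]]),2)} shift_cm {np.round(R.T@d*100,2)} F {np.round(s['ft_force'],1)} T {np.round(s['wrist_torque'],2)} q {np.round(s['q'],1)} t {s['t']:.2f} w {s['width']:.4f}"
    if yaw is not None:
        a=np.radians(yaw);T=np.array([[np.cos(a),0,-np.sin(a)],[np.sin(a),0,np.cos(a)],[0,-1,0]])
        out+=f" rotvec {np.round(np.degrees(cv2.Rodrigues(R.T@T)[0].ravel()),2)}"
    print(out)
E
python3 -c "
from h import *
goto(.4865,.285,.12,-69.1)"
```

```text
pos [0.4725 0.2844 0.2675] yaw -67.77 tilt [0.72 1.17] shift_cm [ 0.29 14.77  1.02] F [ 0.2  0.1 -0.3] T [-0.01  0.05 -0.04] q [ 24.2   1.1 101.   -0.8  76.8  92.1] t 3.20 w 0.0851 rotvec [-1.18  1.34  0.71]
```

```bash
python3 -m crank '[[[0.1,3.7,0.3],[-0.6,0.7,0.4]],[[0.1,3.7,0.3],[-0.6,0.7,0.3]],[[0.1,3.7,0.3],[0,0,0]],[[0,3.6,0],[0,0,0]],[[0,0,0],[0,0,0]]]'
python3 - <<'E'
from h import *
goto(.4865,.285,.038,-69.1)
p=cap("top");save(p,"pics/t1.png");cv2.imwrite("pics/t1c.png",cv2.resize(p["image"][195:295,180:300,::-1],None,fx=5,fy=5,interpolation=cv2.INTER_CUBIC))
p=cap("scene");cv2.imwrite("pics/s1c.png",cv2.resize(p["image"][190:310,350:480,::-1],None,fx=5,fy=5,interpolation=cv2.INTER_CUBIC))
E
```

```text
t: 3.7
tcp_pos: [0.4859, 0.2861, 0.1198]
eef_rot: [[0.358, 0.005, 0.934], [-0.934, 0.001, 0.358], [0.001, -1.0, 0.005]]
ft_force: [-0.4, 0.0, -0.5]
width: 0.0853
pos [0.4859 0.2861 0.1198] yaw -69.03 tilt [0.05 0.31] shift_cm [ 0.11  8.18 -0.03] F [-0.4  0.  -0.5] T [-0.01 -0.02  0.01] q [ 2.34e+01  1.19e+01  1.06e+02 -1.00e-01  6.18e+01  9.25e+01] t 3.70 w 0.0853 rotvec [-0.31  0.07  0.05]
```

View pics/s1c.png

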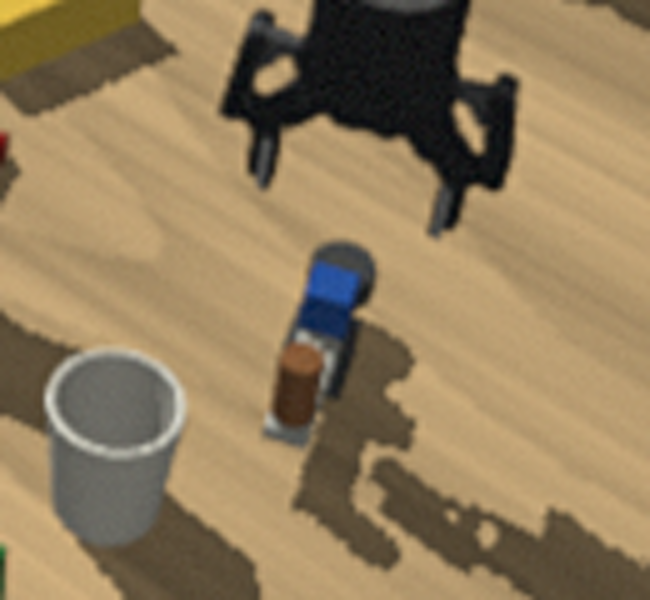

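View pics/t1c.png

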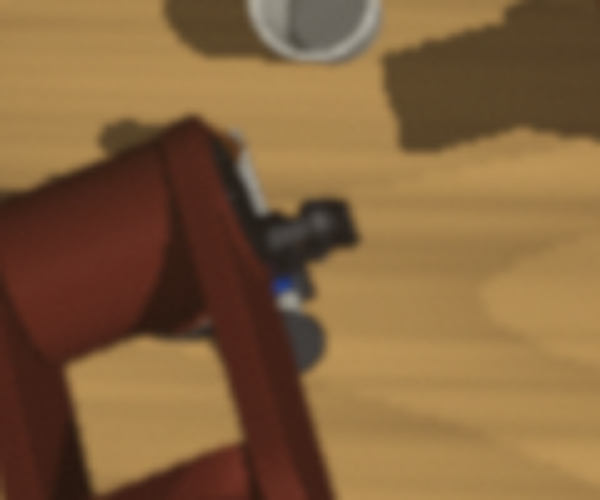

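```bash
python3 -m crank '[[[0.05,3,0],[-0.3,0,0]],[[0.05,3,0],[0,0,0]],[[0,1.6,0],[0,0,0]],[[0,0.5,0],[0,0,0]],[[0,0,0],[0,0,0]]]'
python3 - <<'E'
from h import *
goto(.4865,.285,.038,-69.1)
p=cap("scene");cv2.imwrite("pics/s2c.png",cv2.resize(p["image"][190:310,350:480,::-1],None,fx=5,fy=5,interpolation=cv2.INTER_CUBIC))
E
```

```text
t: 4.3
tcp_pos: [0.5038, 0.2917, 0.0584]
eef_rot: [[0.357, 0.035, 0.933], [-0.934, 0.014, 0.357], [-0.001, -0.999, 0.038]]
ft_force: [0.4, -0.4, 0.4]
width: 0.0854
pos [0.5038 0.2917 0.0584] yaw -69.08 tilt [-0.03  2.18] shift_cm [ 0.01  1.97 -1.93] F [ 0.4 -0.4  0.4] T [-0.02 -0.   -0.06] q [ 2.320e+01  1.790e+01  1.063e+02 -1.000e-01  5.360e+01  9.230e+01] t 4.30 w 0.0854 rotvec [-2.18  0.02 -0.03]
```

View pics/s2c.png

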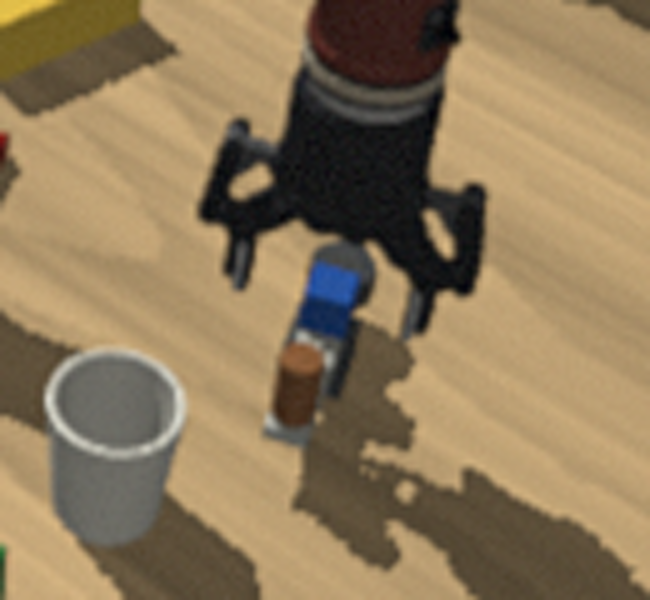

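```bash
python3 -m crank '[[[0,0,-1],[-1,0,0]],[[0,0,-1],[-1,0,0]],[[0,0.2,0],[0,0,0]],[[0,0,0],[0,0,0]]]'
python3 - <<'E'
from h import *
goto(.4865,.285,.038,-69.1)
E
```

```text
t: 4.75
tcp_pos: [0.4866, 0.2855, 0.0608]
eef_rot: [[0.357, 0.008, 0.934], [-0.934, 0.004, 0.357], [-0.001, -1.0, 0.008]]
ft_force: [0.5, -0.5, -0.3]
width: 0.085
pos [0.4866 0.2855 0.0608] yaw -69.06 tilt [-0.05  0.48] shift_cm [ 0.05  2.28 -0.05] F [ 0.5 -0.5 -0.3] T [-0.01  0.03 -0.04] q [ 23.3  16.7 107.5   0.   55.3  92.3] t 4.75 w 0.0850 rotvec [-0.48  0.04 -0.05]
```

```bash
python3 -m crank '[[[0,0.8,0],[-0.5,0,0]],[[0,0.8,-0.15],[-0.3,0,0]],[[0,0.7,-0.15],[-0.3,0,0]],[[0,0,0],[0,0,0]],[[0,0,0],[0,0,0]]]'
python3 - <<'E'
from h import *
goto(.4865,.285,.038,-69.1)
p=cap("scene");cv2.imwrite("pics/s3c.png",cv2.resize(p["image"][190:310,350:480,::-1],None,fx=5,fy=5,interpolation=cv2.INTER_CUBIC))
E
```

```text
t: 5.25
tcp_pos: [0.4832, 0.2843, 0.0351]
eef_rot: [[0.357, -0.013, 0.934], [-0.934, -0.004, 0.357], [-0.001, -1.0, -0.014]]
ft_force: [1.2, -0.1, 0.3]
width: 0.0855
pos [0.4832 0.2843 0.0351] yaw -69.06 tilt [-0.05 -0.78] shift_cm [ 0.05 -0.3   0.33] F [ 1.2 -0.1  0.3] T [ 0.03 -0.   -0.06] q [2.320e+01 1.940e+01 1.075e+02 1.000e-01 5.390e+01 9.230e+01] t 5.25 w 0.0855 rotvec [ 0.78  0.04 -0.05]
```

View pics/s3c.png

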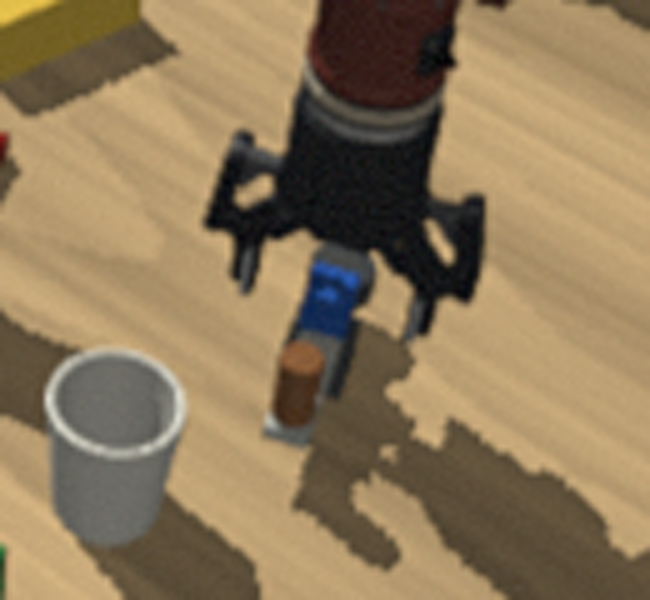

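```bash
python3 -m crank '[[[0.05,-0.3,0.3],[0.7,0,0]],[[0,0,0],[0,0,0]],[[0,0,0],[0,0,0]]]'
python3 - <<'E'
from h import *
goto(.4865,.285,.038,-69.1)
E
```

```text
t: 5.6
tcp_pos: [0.4867, 0.285, 0.0386]
eef_rot: [[0.357, -0.0, 0.934], [-0.934, 0.001, 0.357], [-0.001, -1.0, 0.0]]
ft_force: [-0.0, 0.3, 0.3]
width: 0.0855
pos [0.4867 0.285  0.0386] yaw -69.06 tilt [-0.05  0.01] shift_cm [-0.01  0.06 -0.02] F [-0.   0.3  0.3] T [0.01 0.03 0.01] q [2.320e+01 1.900e+01 1.075e+02 1.000e-01 5.350e+01 9.220e+01] t 5.60 w 0.0855 rotvec [-0.01  0.04 -0.05]
```

```bash
python3 -m crank '[[[0,0,0],[0,0,0]],[[0,0,0],[0,0,0]],[[0,0,0],[0,0,0]],[[0,0,0],[0,0,0]],[[0,0,0],[0,0,0]],[[0,0,0],[0,0,0]],[[0,0,0],[0,0,0]],[[0,0,0],[0,0,0]]]' 0 60
python3 - <<'E'
from h import *
goto(.4865,.285,.038,-69.1)
p=cap("scene");cv2.imwrite("pics/s4c.png",cv2.resize(p["image"][190:310,350:480,::-1],None,fx=5,fy=5,interpolation=cv2.INTER_CUBIC))
E
```

```text
t: 6.4
tcp_pos: [0.4874, 0.2855, 0.0396]
eef_rot: [[0.358, 0.002, 0.934], [-0.934, 0.002, 0.358], [-0.001, -1.0, 0.002]]
ft_force: [-0.4, 0.8, 0.9]
width: 0.0252
pos [0.4874 0.2855 0.0396] yaw -69.05 tilt [-0.06  0.14] shift_cm [ 0.02  0.16 -0.11] F [-0.4  0.8  0.9] T [ 0.03 -0.01  0.04] q [2.320e+01 1.890e+01 1.075e+02 1.000e-01 5.350e+01 9.220e+01] t 6.40 w 0.0252 rotvec [-0.14  0.05 -0.06]
```

View pics/s4c.png

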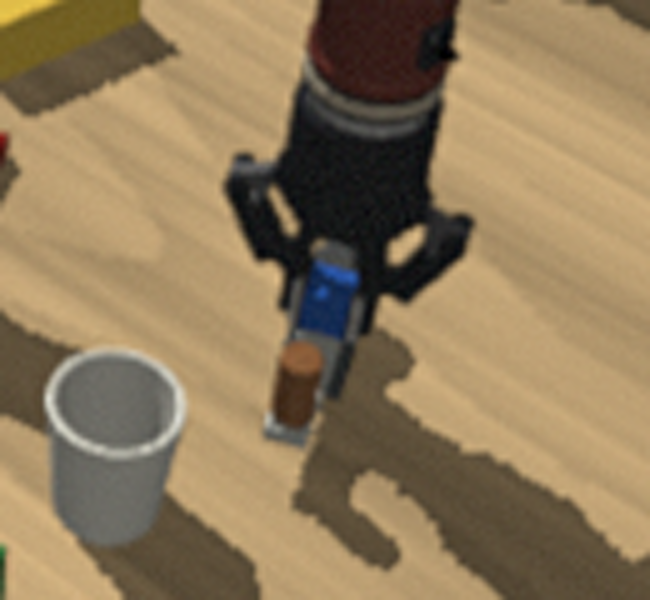

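```bash
python3 -m crank '[[[0,-1,0],[0,0,0]],[[0,-2,0],[0,0,0]],[[0,-3,0],[0,0,0]],[[0,-3,0],[0,0,0]],[[0,-3,0],[0,0,0]],[[0,-3,0],[0,0,0]],[[0,-3,0],[0,0,0]],[[0,-3,0],[0,0,0]],[[0,-3,0],[0,0,0]],[[0,-1,0],[0,0,0]],[[0,0,0],[0,0,0]],[[0,0,0],[0,0,0]]]'
python3 - <<'E'
from h import *
goto(.602,-.0345,.31,-69.1)
E
```

```text
t: 7.65
tcp_pos: [0.4746, 0.2791, 0.2826]
eef_rot: [[0.357, -0.035, 0.933], [-0.934, -0.015, 0.357], [0.001, -0.999, -0.038]]
ft_force: [0.2, -0.1, -5.6]
width: 0.0252
pos [0.4746 0.2791 0.2826] yaw -69.07 tilt [ 0.08 -2.19] shift_cm [33.84 -2.71  0.59] F [ 0.2 -0.1 -5.6] T [ 0.03 -0.02  0.  ] q [23.1  2.6 97.9  0.  81.7 92.2] t 7.65 w 0.0252 rotvec [2.19 0.03 0.08]
```

```bash
python3 -m crank '[[[1.5,-1,0],[1,0,0]],[[3,-1,0.1],[1,0,0]],[[3.5,-0.8,0.1],[0.2,0,0]],[[3.5,-0.3,0.1],[0,0,0]],[[3.5,0,0],[0,0,0]],[[3.5,0,0],[0,0,0]],[[3.5,0,0],[0,0,0]],[[3.5,0,0],[0,0,0]],[[3,0,0],[0,0,0]],[[1.5,0,0],[0,0,0]],[[0,0,0],[0,0,0]],[[0,0,0],[0,0,0]]]'
python3 - <<'E'
from h import *
goto(.602,-.0345,.31,-69.1)
E
```

```text
t: 8.85
tcp_pos: [0.5778, -0.0195, 0.293]
eef_rot: [[0.357, -0.034, 0.934], [-0.934, -0.009, 0.357], [-0.004, -0.999, -0.035]]
ft_force: [0.6, 1.3, -4.5]
width: 0.0255
pos [ 0.5778 -0.0195  0.293 ] yaw -69.10 tilt [-0.21 -1.99] shift_cm [ 2.26 -1.77  1.66] F [ 0.6  1.3 -4.5] T [ 0.01 -0.07 -0.04] q [-8.5  5.5 93.7 -0.8 82.7 60.7] t 8.85 w 0.0255 rotvec [ 1.99  0.   -0.21]
```

```bash
python3 -m crank '[[[0,-1.2,0],[1,0,0]],[[1.2,-0.6,0.8],[1,0,-0.2]],[[1,0,0.8],[0,0,0]],[[0,0,0],[0,0,0]],[[0,0,0],[0,0,0]]]'
python3 - <<'E'
from h import *
goto(.602,-.0345,.31,-69.1)
E
```

```text
t: 9.35
tcp_pos: [0.6019, -0.0306, 0.3129]
eef_rot: [[0.362, 0.003, 0.932], [-0.932, 0.003, 0.362], [-0.001, -1.0, 0.004]]
ft_force: [-0.2, 0.3, -4.9]
width: 0.0248
pos [ 0.6019 -0.0306  0.3129] yaw -68.75 tilt [-0.09  0.21] shift_cm [ 0.37  0.29 -0.13] F [-0.2  0.3 -4.9] T [-0.    0.01 -0.02] q [-9.7  6.5 90.4  0.2 82.9 59.1] t 9.35 w 0.0248 rotvec [-0.21  0.35 -0.09]
```

```bash
python3 -m crank '[[[0.37,0.15,-0.1],[-0.2,0.3,0]],[[0,0,0],[0,0,0]],[[0,0,0],[0,0,0]]]'
python3 - <<'E'
from h import *
goto(.602,-.0345,.31,-69.1)
p=cap("scene");np.savez("s5.npz",w=world(p),img=p["image"],R=p["R"],t=p["t"],k=[p["fx"],p["fy"],p["cx"],p["cy"]])
cv2.imwrite("pics/s5c.png",cv2.resize(p["image"][110:210,240:370,::-1],None,fx=5,fy=5,interpolation=cv2.INTER_CUBIC))
p=cap("top");np.savez("t5.npz",w=world(p),img=p["image"],R=p["R"],t=p["t"],k=[p["fx"],p["fy"],p["cx"],p["cy"]])
cv2.imwrite("pics/t5c.png",cv2.resize(p["image"][150:260,280:410,::-1],None,fx=5,fy=5,interpolation=cv2.INTER_CUBIC))
E
```

```text
t: 9.65
tcp_pos: [0.6019, -0.034, 0.3106]
eef_rot: [[0.358, -0.002, 0.934], [-0.934, 0.002, 0.358], [-0.003, -1.0, -0.002]]
ft_force: [0.9, 0.2, -5.0]
width: 0.0252
pos [ 0.6019 -0.034   0.3106] yaw -69.03 tilt [-0.15 -0.09] shift_cm [ 0.05  0.06 -0.01] F [ 0.9  0.2 -5. ] T [ 0.01 -0.06  0.01] q [-9.9  6.8 90.4  0.1 83.  59.1] t 9.65 w 0.0252 rotvec [ 0.09  0.07 -0.15]
```

View pics/s5c.png

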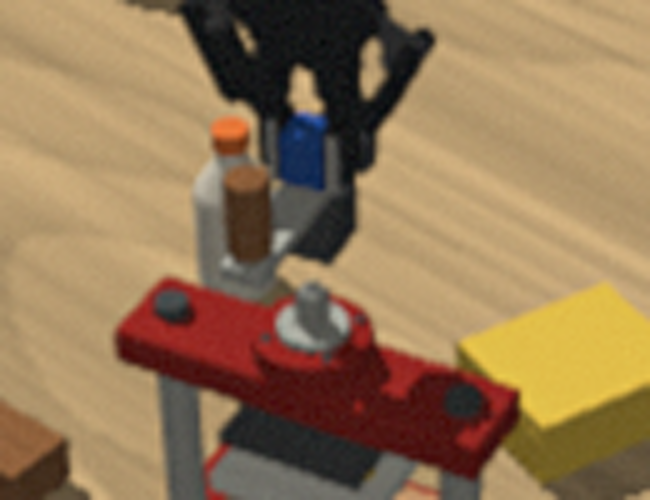

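View pics/t5c.png

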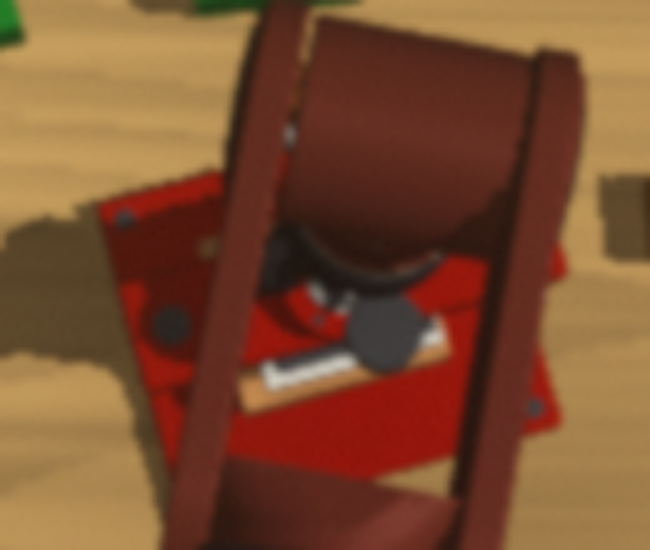

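```bash
python3 - <<'E'
from h import *
a=np.load("s5.npz");R,t,k=a["R"],a["t"],a["k"]
def pr(X):
    c=R@np.array(X)+t;return (k[0]*c[0]/c[2]+k[2],k[1]*c[1]/c[2]+k[3])
h=np.radians(20.97)
print("handle top pred",pr([.602+.075*np.cos(h),-.034+.075*np.sin(h),.3626]))
print("tip pred",pr([.602,-.0345,.245]))
print("collar",pr([.602,-.0345,.215]))
im=a["img"].astype(int)
for n,box in (("handle",(140,165,283,297)),("hub",(128,150,293,308))):
    s=im[box[0]:box[1],box[2]:box[3]]
    m=(s[...,0]>s[...,1]*1.5)&(s[...,0]>50) if n=="handle" else (s[...,2]>s[...,0]+40)
    v,u=np.nonzero(m);print(n,u.min()+box[2],u.max()+box[2],v.min()+box[0],v.max()+box[0],u.mean()+box[2],v.mean()+box[0])
    bb=m&(s.sum(2)>(s[m].sum(1).max()*0.8 if n=="handle" else 0))
    v,u=np.nonzero(bb);print("bright",u.mean()+box[2],v.mean()+box[0],len(u),ray(R,t,k,[u.mean()+box[2],v.mean()+box[0]],.3626))
# +x hub face corners and handle side
c=np.array([.602,-.034,.328]);ex=np.array([np.cos(h),np.sin(h),0]);ey=np.array([-np.sin(h),np.cos(h),0]);ez=np.array([0,0,1])
for i in(-1,1):
  for j in(-1,1): print("hub face",pr(c+ex*.013+ey*.013*i+ez*.015*j))
hc=c+ex*.075+ez*.011
print("handle bbox",[pr(hc+ez*.023*s_+ d) for s_ in(-1,1) for d in (ex*0,)])
# same check in initial scene for the collar
E
```

```text
handle top pred (np.float64(288.6656879318388), np.float64(144.43434333382552))
tip pred (np.float64(302.25429321753245), np.float64(165.07842033946702))
collar (np.float64(302.5090535563992), np.float64(173.7120014317825))
handle 284 293 140 161 288.9782608695652 151.2826086956522
bright 288.55555555555554 145.66666666666666 9 [[ 0.67576442 -0.00363336  0.3626    ]]
hub 296 304 133 147 300.0 139.5855855855856
bright 300.0 139.5855855855856 111 [[ 0.63852364 -0.00177217  0.3626    ]]
hub face (np.float64(295.17703427751184), np.float64(146.12735961060895))
hub face (np.float64(294.78770836845086), np.float64(136.5440839653037))
hub face (np.float64(304.3013403929071), np.float64(148.39747446250266))
hub face (np.float64(304.05968418477374), np.float64(138.7927511986099))
handle bbox [(np.float64(289.4537038938864), np.float64(159.71110631938865)), (np.float64(288.67610112937234), np.float64(144.63621735453398))]
```

```bash
python3 -m crank '[[[0.05,0.6,0],[0,0,0]],[[0,0.7,0],[0,0,0]],[[0,0.6,0],[0,0,0]],[[0,0.2,0],[0,0,0]],[[0,0,0],[0,0,0]],[[0,0,0],[0,0,0]]]'
python3 - <<'E'
from h import *
goto(.602,-.0345,.285,-69.1)
E
```

```text
t: 10.35
tcp_pos: [0.6011, -0.0341, 0.2863]
eef_rot: [[0.358, -0.005, 0.934], [-0.934, 0.002, 0.358], [-0.004, -1.0, -0.004]]
ft_force: [0.3, -0.3, -5.2]
width: 0.0253
pos [ 0.6011 -0.0341  0.2863] yaw -69.02 tilt [-0.23 -0.22] shift_cm [0.07 0.13 0.08] F [ 0.3 -0.3 -5.2] T [-0.01  0.02 -0.  ] q [-10.    7.6  92.1   0.1  80.6  59. ] t 10.35 w 0.0253 rotvec [ 0.22  0.08 -0.23]
```

```bash
python3 -m crank '[[[0.05,0.3,0.08],[0.2,0,-0.2]],[[0,0.2,0],[0,0,0]],[[0,0,0],[0,0,0]]]'
python3 -c "
from h import *
goto(.602,-.0345,.279,-69.1)"
python3 -m crank '[[[0,0.1,0],[0,0,0]],[[0,0,0],[0,0,0]]]'
python3 -c "
from h import *
goto(.602,-.0345,.279,-69.1)"
```

```text
t: 10.65
tcp_pos: [0.6024, -0.0344, 0.2815]
eef_rot: [[0.358, 0.001, 0.934], [-0.934, -0.0, 0.358], [0.0, -1.0, 0.001]]
ft_force: [-0.3, -0.2, -5.1]
width: 0.0251
pos [ 0.6024 -0.0344  0.2815] yaw -69.02 tilt [0.03 0.05] shift_cm [-0.    0.25 -0.04] F [-0.3 -0.2 -5.1] T [ 0.02 -0.03 -0.02] q [-9.9  7.7 92.5  0.  79.8 59.1] t 10.65 w 0.0251 rotvec [-0.05  0.08  0.03]
t: 10.85
tcp_pos: [0.6025, -0.0344, 0.2807]
eef_rot: [[0.358, 0.001, 0.934], [-0.934, -0.0, 0.358], [0.001, -1.0, 0.001]]
ft_force: [-0.7, 0.2, -5.6]
width: 0.0249
pos [ 0.6025 -0.0344  0.2807] yaw -69.02 tilt [0.04 0.08] shift_cm [-0.01  0.17 -0.05] F [-0.7  0.2 -5.6] T [-0.    0.01  0.07] q [-9.9  7.7 92.5  0.  79.7 59.1] t 10.85 w 0.0249 rotvec [-0.08  0.08  0.04]
```

```bash
for i in 1; do python3 -m crank '[[[0,0.15,0],[0,0,0]],[[0,0,0],[0,0,0]]]'
python3 -c "
from h import *
goto(.602,-.0345,.277,-69.1)"
done
python3 -m crank '[[[0,0.15,0],[0,0,0]],[[0,0,0],[0,0,0]]]'
python3 -c "
from h import *
goto(.602,-.0345,.277,-69.1)"
```

```text
t: 11.05
tcp_pos: [0.6026, -0.0344, 0.2793]
eef_rot: [[0.358, 0.002, 0.934], [-0.934, -0.0, 0.358], [0.001, -1.0, 0.002]]
ft_force: [-0.3, 0.2, -5.1]
width: 0.0252
pos [ 0.6026 -0.0344  0.2793] yaw -69.02 tilt [0.05 0.09] shift_cm [-0.02  0.23 -0.06] F [-0.3  0.2 -5.1] T [ 0.02 -0.    0.04] q [-9.9  7.8 92.6  0.  79.5 59.1] t 11.05 w 0.0252 rotvec [-0.09  0.08  0.05]
t: 11.25
tcp_pos: [0.6027, -0.0344, 0.2777]
eef_rot: [[0.358, 0.002, 0.934], [-0.934, -0.0, 0.358], [0.001, -1.0, 0.002]]
ft_force: [-0.4, 0.0, -5.8]
width: 0.0254
pos [ 0.6027 -0.0344  0.2777] yaw -69.02 tilt [0.06 0.1 ] shift_cm [-0.02  0.07 -0.06] F [-0.4  0.  -5.8] T [-0.01  0.    0.01] q [-9.9  7.8 92.7  0.  79.3 59.1] t 11.25 w 0.0254 rotvec [-0.1   0.08  0.06]
```

```bash
python3 -m crank '[[[0,0.12,0],[0,0,0]],[[0,0,0],[0,0,0]]]'
python3 -c "
from h import *
goto(.602,-.0345,.274,-69.1)"
python3 -m crank '[[[0,0.12,-0.03],[0,0,0]],[[0,0,0],[0,0,0]]]'
python3 -c "
from h import *
goto(.602,-.0345,.274,-69.1)"
```

```text
t: 11.45
tcp_pos: [0.6029, -0.0345, 0.2766]
eef_rot: [[0.358, 0.003, 0.934], [-0.934, -0.0, 0.358], [0.001, -1.0, 0.002]]
ft_force: [0.4, -0.3, -5.3]
width: 0.0251
pos [ 0.6029 -0.0345  0.2766] yaw -69.02 tilt [0.07 0.14] shift_cm [-0.03  0.26 -0.09] F [ 0.4 -0.3 -5.3] T [ 0.03 -0.04 -0.01] q [-9.9  7.9 92.8  0.  79.2 59.1] t 11.45 w 0.0251 rotvec [-0.14  0.08  0.07]
t: 11.65
tcp_pos: [0.6031, -0.0346, 0.2759]
eef_rot: [[0.358, 0.004, 0.934], [-0.934, -0.0, 0.358], [0.002, -1.0, 0.004]]
ft_force: [0.7, -0.1, -5.6]
width: 0.0252
pos [ 0.6031 -0.0346  0.2759] yaw -69.02 tilt [0.1  0.21] shift_cm [-0.05  0.19 -0.1 ] F [ 0.7 -0.1 -5.6] T [ 0.06 -0.03 -0.01] q [-9.9  7.9 92.9  0.  79.  59.1] t 11.65 w 0.0252 rotvec [-0.21  0.08  0.1 ]
```

```bash
python3 -m crank '[[[-0.03,0.12,-0.08],[-0.2,0,0.1]],[[0,0,0],[0,0,0]]]'
python3 -c "
from h import *
goto(.602,-.0345,.274,-69.1)"
python3 -m crank '[[[0,0.12,-0.03],[0,0,0]],[[0,0,0],[0,0,0]]]'
python3 -c "
from h import *
goto(.602,-.0345,.274,-69.1)"
```

```text
t: 11.85
tcp_pos: [0.6031, -0.0346, 0.2756]
eef_rot: [[0.358, 0.003, 0.934], [-0.934, -0.0, 0.358], [0.001, -1.0, 0.003]]
ft_force: [0.1, 0.3, -5.4]
width: 0.0249
pos [ 0.6031 -0.0346  0.2756] yaw -69.02 tilt [0.07 0.14] shift_cm [-0.05  0.16 -0.1 ] F [ 0.1  0.3 -5.4] T [ 0.   -0.07 -0.03] q [-10.    7.9  92.8   0.   79.1  59.1] t 11.85 w 0.0249 rotvec [-0.14  0.08  0.07]
t: 12.05
tcp_pos: [0.6033, -0.0347, 0.2746]
eef_rot: [[0.358, 0.004, 0.934], [-0.934, -0.0, 0.358], [0.002, -1.0, 0.004]]
ft_force: [1.1, 0.3, -5.8]
width: 0.0253
pos [ 0.6033 -0.0347  0.2746] yaw -69.02 tilt [0.09 0.22] shift_cm [-0.06  0.05 -0.11] F [ 1.1  0.3 -5.8] T [ 0.07 -0.24 -0.04] q [-10.    7.9  92.9   0.   78.9  59.1] t 12.05 w 0.0253 rotvec [-0.22  0.08  0.09]
```

```bash
python3 -m crank '[[[-0.03,0.1,-0.1],[-0.2,0,0.1]],[[0,0.05,0],[0,0,0]],[[0,0,0],[0,0,0]]]'
python3 -c "
from h import *
goto(.602,-.0345,.274,-69.1)"
python3 -m crank '[[[0,0.12,-0.05],[0,0,0]],[[0,0,0],[0,0,0]]]'
python3 -c "
from h import *
goto(.602,-.0345,.274,-69.1)"
```

```text
t: 12.35
tcp_pos: [0.6034, -0.0347, 0.2737]
eef_rot: [[0.358, 0.003, 0.934], [-0.934, 0.001, 0.358], [0.001, -1.0, 0.003]]
ft_force: [1.4, 1.1, -4.1]
width: 0.0251
pos [ 0.6034 -0.0347  0.2737] yaw -69.03 tilt [0.04 0.19] shift_cm [-0.07 -0.03 -0.12] F [ 1.4  1.1 -4.1] T [ 0.03 -0.3   0.02] q [-10.    8.   92.9   0.1  78.9  59. ] t 12.35 w 0.0251 rotvec [-0.19  0.07  0.04]
t: 12.55
tcp_pos: [0.6033, -0.0347, 0.2726]
eef_rot: [[0.358, 0.005, 0.934], [-0.934, 0.001, 0.358], [0.001, -1.0, 0.005]]
ft_force: [1.1, -0.2, -5.7]
width: 0.0251
pos [ 0.6033 -0.0347  0.2726] yaw -69.03 tilt [0.05 0.26] shift_cm [-0.07 -0.14 -0.11] F [ 1.1 -0.2 -5.7] T [ 0.08 -0.39 -0.04] q [-10.    8.   93.1   0.1  78.7  59. ] t 12.55 w 0.0251 rotvec [-0.26  0.07  0.05]
```

```bash
python3 -m crank '[[[0,0.12,0.05],[-0.2,0,0]],[[0,0,0],[0,0,0]]]'
python3 -c "
from h import *
goto(.602,-.0345,.274,-69.1)"
python3 -m crank '[[[0,0.12,0.0],[0,0,0]],[[0,0,0],[0,0,0]]]'
python3 -c "
from h import *
goto(.602,-.0345,.274,-69.1)"
```

```text
t: 12.75
tcp_pos: [0.6035, -0.0347, 0.2712]
eef_rot: [[0.358, 0.0, 0.934], [-0.934, -0.001, 0.358], [0.001, -1.0, 0.0]]
ft_force: [3.1, -0.3, -5.3]
width: 0.0254
pos [ 0.6035 -0.0347  0.2712] yaw -69.03 tilt [0.05 0.  ] shift_cm [-0.07 -0.28 -0.14] F [ 3.1 -0.3 -5.3] T [ 0.08 -0.39 -0.  ] q [-9.9  8.2 93.  -0.  78.8 59.1] t 12.75 w 0.0254 rotvec [-0.    0.07  0.05]
t: 12.95
tcp_pos: [0.6035, -0.0346, 0.2699]
eef_rot: [[0.358, 0.0, 0.934], [-0.934, -0.001, 0.358], [0.001, -1.0, -0.0]]
ft_force: [2.6, 0.8, -5.7]
width: 0.0253
pos [ 0.6035 -0.0346  0.2699] yaw -69.03 tilt [ 0.05 -0.  ] shift_cm [-0.07 -0.41 -0.14] F [ 2.6  0.8 -5.7] T [ 0.11 -0.38 -0.01] q [-9.9  8.3 93.  -0.  78.7 59.1] t 12.95 w 0.0253 rotvec [0.   0.07 0.05]
```

```bash
python3 - <<'E'
from h import *
p=cap("scene");cv2.imwrite("pics/s6c.png",cv2.resize(p["image"][125:205,250:350,::-1],None,fx=7,fy=7,interpolation=cv2.INTER_CUBIC))
E
```

```text
(no output)
```

View pics/s6c.png

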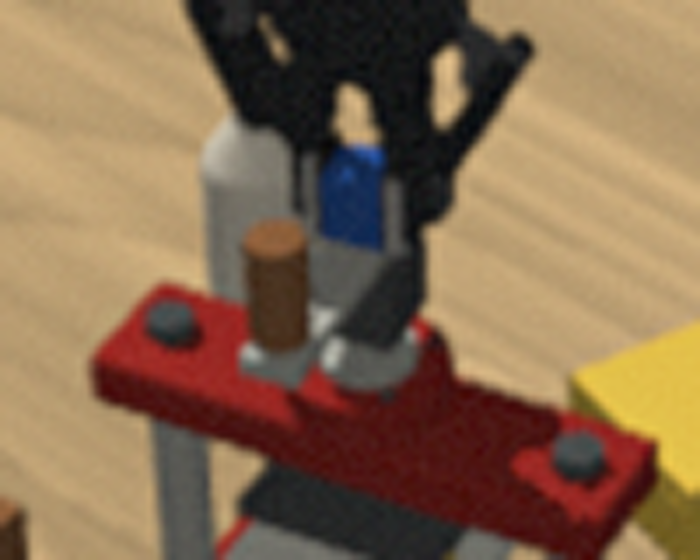

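```bash
python3 -m crank '[[[0,0.1,0.1],[0,0,0]],[[0,0.1,0.05],[0,0,0]],[[0,0,0],[0,0,0]]]'
python3 -c "
from h import *
goto(.602,-.0345,.274,-69.1)"
python3 -m crank '[[[0,0.15,0.0],[0,0,0]],[[0,0,0],[0,0,0]]]'
python3 -c "
from h import *
goto(.602,-.0345,.254,-69.1)"
```

```text
t: 13.3
tcp_pos: [0.6038, -0.0346, 0.2677]
eef_rot: [[0.358, -0.003, 0.934], [-0.934, -0.002, 0.358], [0.001, -1.0, -0.004]]
ft_force: [1.0, -0.6, -4.4]
width: 0.0253
pos [ 0.6038 -0.0346  0.2677] yaw -69.03 tilt [ 0.04 -0.21] shift_cm [-0.07 -0.62 -0.17] F [ 1.  -0.6 -4.4] T [ 0.02 -0.16 -0.12] q [-9.9  8.5 93.  -0.1 78.6 59.2] t 13.30 w 0.0253 rotvec [0.21 0.07 0.04]
t: 13.5
tcp_pos: [0.6038, -0.0346, 0.2663]
eef_rot: [[0.358, -0.003, 0.934], [-0.934, -0.002, 0.358], [0.001, -1.0, -0.004]]
ft_force: [0.7, -0.5, -5.0]
width: 0.0254
pos [ 0.6038 -0.0346  0.2663] yaw -69.04 tilt [ 0.03 -0.2 ] shift_cm [-0.07  1.23 -0.16] F [ 0.7 -0.5 -5. ] T [-0.01 -0.18 -0.03] q [-9.9  8.6 93.1 -0.1 78.5 59.2] t 13.50 w 0.0254 rotvec [0.2  0.06 0.03]
```

```bash
python3 -m crank '[[[0,0.15,0.05],[0,0,0]],[[0,0.2,0],[0,0,0]],[[0,0,0],[0,0,0]]]'
python3 -c "
from h import *
goto(.602,-.0345,.254,-69.1)"
python3 -m crank '[[[0,0.2,0.0],[0,0,0]],[[0,0.2,0],[0,0,0]],[[0,0,0],[0,0,0]]]'
python3 -c "
from h import *
goto(.602,-.0345,.254,-69.1)"
```

```text
t: 13.8
tcp_pos: [0.6039, -0.0345, 0.263]
eef_rot: [[0.358, -0.004, 0.934], [-0.934, -0.002, 0.358], [0.001, -1.0, -0.005]]
ft_force: [0.3, 0.1, -4.2]
width: 0.0253
pos [ 0.6039 -0.0345  0.263 ] yaw -69.04 tilt [ 0.04 -0.26] shift_cm [-0.07  0.9  -0.17] F [ 0.3  0.1 -4.2] T [ 0.02 -0.12  0.03] q [-9.8  8.8 93.2 -0.2 78.2 59.2] t 13.80 w 0.0253 rotvec [0.26 0.06 0.04]
t: 14.1
tcp_pos: [0.6039, -0.0345, 0.2595]
eef_rot: [[0.358, -0.004, 0.934], [-0.934, -0.002, 0.358], [0.001, -1.0, -0.004]]
ft_force: [0.3, -0.5, -3.1]
width: 0.0249
pos [ 0.6039 -0.0345  0.2595] yaw -69.04 tilt [ 0.04 -0.25] shift_cm [-0.07  0.55 -0.17] F [ 0.3 -0.5 -3.1] T [-0.04  0.02 -0.04] q [-9.8  8.9 93.5 -0.2 77.8 59.2] t 14.10 w 0.0249 rotvec [0.25 0.06 0.04]
```

Sliding on freely; 5.5 mm to go.

```bash
python3 -m crank '[[[0,0.15,0],[0,0,0]],[[0,0.15,0],[0,0,0]],[[0,0,0],[0,0,0]]]'
python3 -c "
from h import *
goto(.6035,-.0345,.254,-69.1)"
python3 -m crank '[[[0,0.12,0.0],[0,0,0]],[[0,0,0],[0,0,0]]]'
python3 -c "
from h import *
goto(.6035,-.0345,.254,-69.1)"
python3 -m crank '[[[0,0.12,0.0],[0,0,0]],[[0,0,0],[0,0,0]]]'
python3 -c "
from h import *
goto(.6035,-.0345,.254,-69.1)"
```

```text
t: 14.4
tcp_pos: [0.6039, -0.0346, 0.2571]
eef_rot: [[0.358, -0.004, 0.934], [-0.934, -0.002, 0.358], [0.001, -1.0, -0.004]]
ft_force: [-1.2, 0.4, -2.7]
width: 0.0254
pos [ 0.6039 -0.0346  0.2571] yaw -69.05 tilt [ 0.05 -0.24] shift_cm [-0.02  0.31 -0.03] F [-1.2  0.4 -2.7] T [-0.06  0.12 -0.06] q [-9.8  9.  93.6 -0.2 77.6 59.3] t 14.40 w 0.0254 rotvec [0.24 0.05 0.05]
t: 14.6
tcp_pos: [0.6039, -0.0346, 0.2561]
eef_rot: [[0.358, -0.003, 0.934], [-0.934, -0.002, 0.358], [0.001, -1.0, -0.004]]
ft_force: [-1.7, 0.8, -2.2]
width: 0.0251
pos [ 0.6039 -0.0346  0.2561] yaw -69.05 tilt [ 0.06 -0.23] shift_cm [-0.02  0.21 -0.03] F [-1.7  0.8 -2.2] T [ 0.03  0.13 -0.03] q [-9.8  9.  93.7 -0.2 77.5 59.2] t 14.60 w 0.0251 rotvec [0.23 0.05 0.06]
t: 14.8
tcp_pos: [0.6039, -0.0346, 0.255]
eef_rot: [[0.358, -0.003, 0.934], [-0.934, -0.002, 0.358], [0.001, -1.0, -0.004]]
ft_force: [-1.7, -0.2, -0.8]
width: 0.0253
pos [ 0.6039 -0.0346  0.255 ] yaw -69.05 tilt [ 0.06 -0.23] shift_cm [-0.02  0.1  -0.03] F [-1.7 -0.2 -0.8] T [ 0.02  0.15 -0.06] q [-9.8  9.1 93.8 -0.2 77.3 59.3] t 14.80 w 0.0253 rotvec [0.23 0.05 0.06]
```

```bash
python3 -m crank '[[[0,0.12,-0.03],[0,0,0]],[[0,0,0],[0,0,0]]]'
python3 -c "
from h import *
goto(.6035,-.0345,.254,-69.1)"
python3 -m crank '[[[0,0.1,0.0],[0,0,0]],[[0,0,0],[0,0,0]]]'
python3 -c "
from h import *
goto(.6035,-.0345,.254,-69.1)"
```

```text
t: 15.0
tcp_pos: [0.6038, -0.0346, 0.2547]
eef_rot: [[0.358, -0.002, 0.934], [-0.934, -0.002, 0.358], [0.001, -1.0, -0.003]]
ft_force: [-1.3, 0.7, -1.5]
width: 0.0254
pos [ 0.6038 -0.0346  0.2547] yaw -69.05 tilt [ 0.07 -0.18] shift_cm [-0.02  0.07 -0.03] F [-1.3  0.7 -1.5] T [ 0.03  0.21 -0.1 ] q [-9.8  9.  93.8 -0.2 77.2 59.2] t 15.00 w 0.0254 rotvec [0.18 0.05 0.07]
t: 15.2
tcp_pos: [0.6038, -0.0346, 0.2547]
eef_rot: [[0.358, -0.002, 0.934], [-0.934, -0.002, 0.358], [0.001, -1.0, -0.003]]
ft_force: [-0.2, -0.9, -1.8]
width: 0.0252
pos [ 0.6038 -0.0346  0.2547] yaw -69.05 tilt [ 0.08 -0.16] shift_cm [-0.02  0.07 -0.03] F [-0.2 -0.9 -1.8] T [ 0.04  0.25 -0.05] q [-9.8  9.  93.8 -0.2 77.2 59.2] t 15.20 w 0.0252 rotvec [0.16 0.05 0.08]
```

```bash
python3 -m crank '[[[0,0.15,0],[0,0,0]],[[0,0,0],[0,0,0]]]'
python3 -c "
from h import *
goto(.6035,-.0345,.254,-69.1)
p=cap('scene');cv2.imwrite('pics/s7c.png',cv2.resize(p['image'][125:205,250:350,::-1],None,fx=7,fy=7,interpolation=cv2.INTER_CUBIC))"
```

```text
t: 15.4
tcp_pos: [0.6039, -0.0345, 0.2547]
eef_rot: [[0.358, -0.002, 0.934], [-0.934, -0.002, 0.358], [0.002, -1.0, -0.002]]
ft_force: [-0.7, 0.3, -1.8]
width: 0.0251
pos [ 0.6039 -0.0345  0.2547] yaw -69.04 tilt [ 0.1  -0.14] shift_cm [-0.02  0.07 -0.03] F [-0.7  0.3 -1.8] T [-0.02  0.24 -0.03] q [-9.8  9.  93.8 -0.2 77.2 59.2] t 15.40 w 0.0251 rotvec [0.14 0.06 0.1 ]
```

View pics/s7c.png

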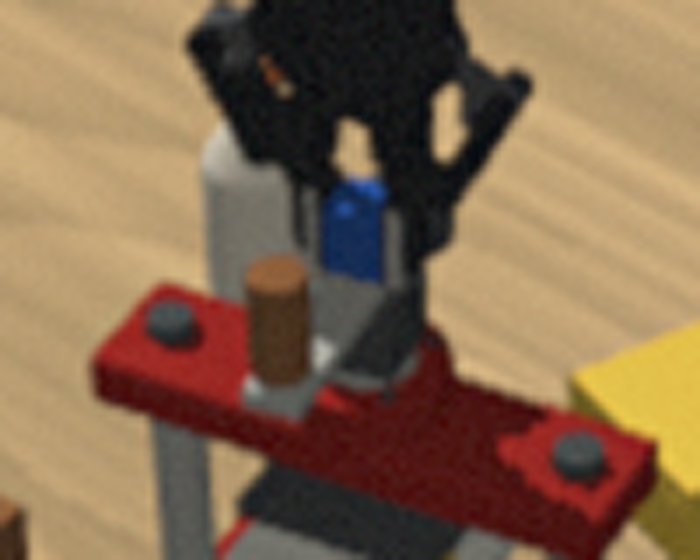

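```bash
python3 -m crank '[[[0,0,0],[0,0,0]],[[0,0,0],[0,0,0]],[[0,0,0],[0,0,0]],[[0,0,0],[0,0,0]],[[0,0,0],[0,0,0]]]' 0.9
python3 -m crank '[[[0,-1,0],[0,0,0]],[[0,-1.5,0],[0,0,0]],[[0,-2,0],[0,0,0]],[[0,-1,0],[0,0,0]],[[0,0,0],[0,0,0]],[[0,0,0],[0,0,0]]]'
python3 - <<'E'
from h import *
goto(.6035+.07,-.0345+.0268,.300,-69.1)
p=cap('scene');cv2.imwrite('pics/s8c.png',cv2.resize(p['image'][125:205,250:350,::-1],None,fx=7,fy=7,interpolation=cv2.INTER_CUBIC))
np.savez("s8.npz",w=world(p),img=p["image"])
E
```

```text
t: 15.95
tcp_pos: [0.6056, -0.0349, 0.2536]
eef_rot: [[0.358, 0.002, 0.934], [-0.934, -0.003, 0.358], [0.004, -1.0, 0.001]]
ft_force: [1.1, -0.3, -0.5]
width: 0.0766
t: 16.55
tcp_pos: [0.6064, -0.0348, 0.3151]
eef_rot: [[0.358, 0.006, 0.934], [-0.934, -0.004, 0.358], [0.006, -1.0, 0.005]]
ft_force: [-0.4, -0.6, 0.1]
width: 0.0771
pos [ 0.6064 -0.0348  0.3151] yaw -69.02 tilt [0.33 0.27] shift_cm [-0.14  1.55  7.23] F [-0.4 -0.6  0.1] T [-0.    0.02  0.02] q [-9.8  6.9 89.8 -0.1 82.9 59.2] t 16.55 w 0.0771 rotvec [-0.27  0.08  0.33]
```

View pics/s8c.png

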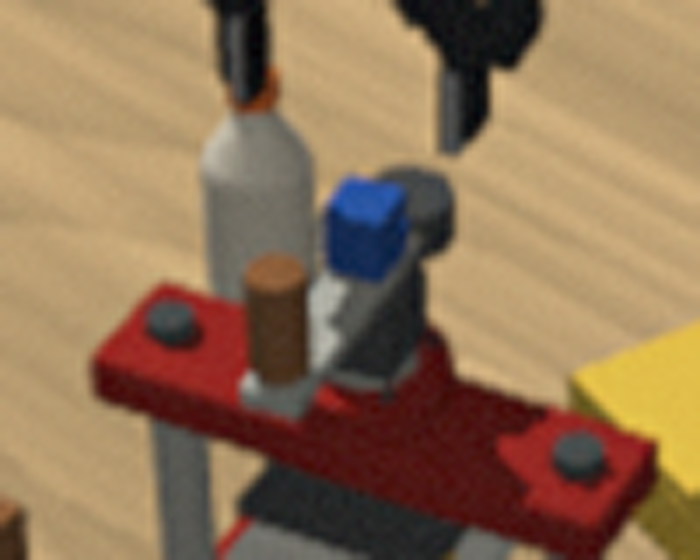

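```bash
python3 - <<'E'
from h import *
a=np.load("s8.npz");w=a["w"];im=a["img"].astype(int)
v,u=np.mgrid[0:400,0:640]
b=(im[...,2]>130)&(im[...,2]>im[...,0]+60)&(u>290)&(u<315)&(v>145)&(v<170)
print("hub top",b.sum(),np.nanmedian(w[b],0),np.nanpercentile(w[b][:,2],[25,75,90]))
h=(u>=285)&(u<=293)&(v>=161)&(v<=165)&(im[...,0]>im[...,2]*1.5)
print("handle top",h.sum(),np.nanmedian(w[h],0)); print(np.round(w[160:170,285:294,2],3))
E
```

```text
hub top 42 [ 0.60544152 -0.03172193  0.28793524] [0.28669002 0.28902327 0.28970023]
handle top 39 [ 0.67354369 -0.00558048  0.30698194]
[[0.046 0.042 0.047 0.041 0.048 0.045 0.042 0.036 0.033]
 [0.044 0.305 0.307 0.306 0.31  0.305 0.307 0.031 0.034]
 [0.306 0.306 0.305 0.306 0.307 0.307 0.308 0.306 0.025]
 [0.307 0.308 0.309 0.306 0.309 0.308 0.308 0.31  0.306]
 [0.308 0.307 0.306 0.308 0.307 0.306 0.304 0.307 0.304]
 [0.304 0.306 0.307 0.308 0.308 0.308 0.307 0.305 0.301]
 [0.302 0.307 0.302 0.306 0.304 0.304 0.305 0.303 0.299]
 [0.296 0.298 0.299 0.302 0.301 0.304 0.3   0.298 0.297]
 [0.293 0.295 0.301 0.3   0.302 0.299 0.295 0.295 0.295]
 [0.295 0.297 0.294 0.295 0.294 0.295 0.293 0.293 0.29 ]]
```

```bash
python3 -m crank '[[[0,0,1.5],[0,0,0]],[[0,0,2],[0,0,0.1]],[[0,0,2],[0,0,0.1]],[[-0.1,0,1.4],[0,0,0]],[[0,0,0],[0,0,0]],[[0,0,0],[0,0,0]]]'
python3 - <<'E'
from h import *
goto(.673,-.007,.265,-69.1)
E
```

```text
t: 17.2
tcp_pos: [0.6694, -0.0085, 0.3089]
eef_rot: [[0.357, -0.005, 0.934], [-0.934, 0.0, 0.357], [-0.002, -1.0, -0.005]]
ft_force: [0.7, -0.3, -0.2]
width: 0.077
pos [ 0.6694 -0.0085  0.3089] yaw -69.06 tilt [-0.13 -0.28] shift_cm [0.   4.38 0.41] F [ 0.7 -0.3 -0.2] T [ 0.01 -0.01  0.04] q [-6.7 15.2 80.8 -0.  84.3 62.3] t 17.20 w 0.0770 rotvec [ 0.28  0.04 -0.13]
```

```bash
python3 -m crank '[[[0,1,0.3],[0.2,0,0]],[[0,1.2,0],[0,0,0]],[[0,1.2,0],[0,0,0]],[[0,0.6,0],[0,0,0]],[[0,0,0],[0,0,0]],[[0,0,0],[0,0,0]]]'
python3 - <<'E'
from h import *
goto(.673,-.007,.265,-69.1)
E
```

```text
t: 17.8
tcp_pos: [0.6685, -0.0083, 0.2624]
eef_rot: [[0.356, -0.008, 0.934], [-0.934, 0.002, 0.356], [-0.005, -1.0, -0.007]]
ft_force: [0.4, -0.6, 0.1]
width: 0.0769
pos [ 0.6685 -0.0083  0.2624] yaw -69.14 tilt [-0.27 -0.39] shift_cm [ 0.04 -0.26  0.47] F [ 0.4 -0.6  0.1] T [-0.02 -0.06  0.02] q [-6.7 16.7 83.9  0.1 79.9 62.4] t 17.80 w 0.0769 rotvec [ 0.39 -0.04 -0.27]
```

Correct and close on the handle.

```bash
python3 -m crank '[[[0.03,-0.25,0.45],[0.3,0,-0.2]],[[0,0,0],[0,0,0]],[[0,0,0],[0,0,0]]]'
python3 -m crank '[[[0,0,0],[0,0,0]],[[0,0,0],[0,0,0]],[[0,0,0],[0,0,0]],[[0,0,0],[0,0,0]],[[0,0,0],[0,0,0]],[[0,0,0],[0,0,0]],[[0,0,0],[0,0,0]]]' 0 60
python3 - <<'E'
from h import *
goto(.673,-.007,.265,-69.1)
p=cap('scene');cv2.imwrite('pics/s9c.png',cv2.resize(p['image'][125:205,250:350,::-1],None,fx=7,fy=7,interpolation=cv2.INTER_CUBIC))
E
```

```text
t: 18.1
tcp_pos: [0.6739, -0.007, 0.2665]
eef_rot: [[0.356, 0.001, 0.934], [-0.934, 0.0, 0.356], [0.0, -1.0, 0.001]]
ft_force: [0.4, 0.3, -0.6]
width: 0.0767
t: 18.8
tcp_pos: [0.6748, -0.0073, 0.2683]
eef_rot: [[0.356, 0.004, 0.934], [-0.934, -0.001, 0.356], [0.002, -1.0, 0.003]]
ft_force: [-0.5, 0.7, 0.3]
width: 0.0228
pos [ 0.6748 -0.0073  0.2683] yaw -69.15 tilt [0.11 0.2 ] shift_cm [-0.09  0.33 -0.15] F [-0.5  0.7  0.3] T [-0.01 -0.   -0.07] q [-6.6 16.8 83.2 -0.  79.8 62.6] t 18.80 w 0.0228 rotvec [-0.2  -0.05  0.11]
```

View pics/s9c.png

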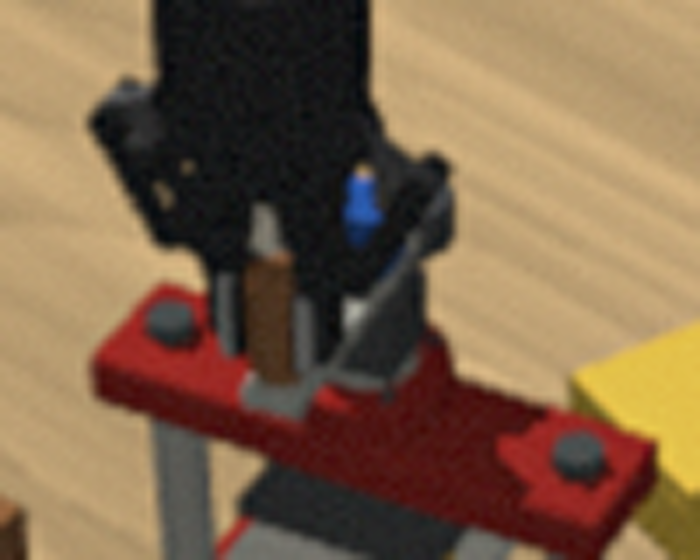

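```bash
cat >> h.py <<'E'
def arc(n=6,d=10,C=(.6048,-.0341),rad=.075,z=.267,lead=0):
    s=r.sense();R=np.array(s["eef_rot"]);p=np.array(s["tcp_pos"])
    th=np.degrees(np.arctan2(p[1]-C[1],p[0]-C[0]));rr=np.hypot(p[1]-C[1],p[0]-C[0])
    a=np.radians(th);F=np.array(s["ft_force"]);ur=np.array([np.cos(a),np.sin(a)]);ut=np.array([np.sin(a),-np.cos(a)])
    open("log.txt","a").write(f"{s['t']} {p[0]} {p[1]} {p[2]} {F[0]} {F[1]} {F[2]}\n")
    print(f"th {th:.1f} r {rr*1000:.1f} z {p[2]:.4f} Ftan(on tool, cw) {F[:2]@ut:.1f} Frad {F[:2]@ur:.1f} Fz {F[2]:.1f} Tz {s['wrist_torque'][2]:.2f} tilt {np.degrees([R[2,0],R[2,2]]).round(2)} yaw {np.degrees(np.arctan2(R[1,0],R[0,0])):.1f} t {s['t']:.1f} w {s['width']:.4f}")
    P=p
    for i in range(n):
        b=np.radians(th-d*(i+1));T=np.array([C[0]+rad*np.cos(b),C[1]+rad*np.sin(b),z if i==0 else P[2]])
        print(np.round(R.T@(T-P)*100,2).tolist(),end=" ");P=T
    print()
E
python3 -c "
from h import *
arc()"
```

```text
th 21.0 r 74.9 z 0.2683 Ftan(on tool, cw) 0.9 Frad 0.4 Fz 0.2 Tz 0.01 tilt [0.11 0.19] yaw -69.1 t 18.9 w 0.0226
[1.3, 0.13, -0.1] [1.26, 0.0, -0.34] [1.19, 0.0, -0.55] [1.07, -0.0, -0.75] [0.93, -0.0, -0.92] [0.75, -0.0, -1.07]
```

```bash
python3 -m crank '[[[1.3,0.05,-0.1],[0,0,0]],[[1.26,0,-0.34],[0,0,0]],[[1.2,0,-0.55],[0,0,0]],[[1.07,0,-0.75],[0,0,0]],[[0,0,0],[0,0,0]]]'
python3 -c "
from h import *
arc()"
```

```text
t: 19.35
tcp_pos: [0.6762, -0.0573, 0.2681]
eef_rot: [[0.357, 0.004, 0.934], [-0.934, 0.012, 0.357], [-0.01, -1.0, 0.008]]
ft_force: [-2.0, 0.4, 0.4]
width: 0.0224
th -18.0 r 75.1 z 0.2681 Ftan(on tool, cw) 0.2 Frad -2.0 Fz 0.4 Tz -0.03 tilt [-0.55  0.45] yaw -69.1 t 19.4 w 0.0224
[0.94, 0.1, -0.92] [0.77, -0.02, -1.06] [0.57, -0.01, -1.17] [0.36, -0.01, -1.26] [0.14, -0.01, -1.3] [-0.09, -0.01, -1.3]
```

```bash
python3 -m crank '[[[0.94,0.1,-0.92],[0.2,0,0.5]],[[0.77,0,-1.06],[0,0,0]],[[0.57,0,-1.17],[0,0,0]],[[0.36,0,-1.26],[0,0,0]],[[0.14,0,-1.3],[0,0,0]],[[-0.09,0,-1.3],[0,0,0]]]'
python3 -c "
from h import *
arc()"
```

```text
t: 19.95
tcp_pos: [0.6343, -0.1032, 0.2688]
eef_rot: [[0.36, 0.045, 0.932], [-0.933, 0.035, 0.359], [-0.016, -0.998, 0.055]]
ft_force: [8.0, 2.3, -2.5]
width: 0.0228
th -66.9 r 75.1 z 0.2688 Ftan(on tool, cw) -8.2 Frad 1.0 Fz -2.5 Tz -0.03 tilt [-0.92  3.12] yaw -68.9 t 19.9 w 0.0228
[-0.08, 0.11, -1.31] [-0.29, -0.06, -1.27] [-0.51, -0.06, -1.2] [-0.71, -0.05, -1.1] [-0.89, -0.04, -0.96] [-1.04, -0.03, -0.79]
```

```bash
python3 -m crank '[[[-0.08,0.05,-1.31],[-1.5,0,-0.5]],[[-0.29,0,-1.27],[-1,0,-0.4]],[[-0.51,0,-1.2],[-0.5,0,0]],[[-0.71,0,-1.1],[-0.3,0,0]],[[-0.89,0,-0.96],[-0.3,0,0]],[[-1.04,0,-0.79],[0,0,0]]]'
python3 -c "
from h import *
arc()"
```

```text
t: 20.55
tcp_pos: [0.573, -0.1017, 0.2694]
eef_rot: [[0.357, 0.035, 0.934], [-0.934, -0.016, 0.357], [0.027, -0.999, 0.027]]
ft_force: [6.5, -5.0, -2.1]
width: 0.0229
th -115.2 r 74.7 z 0.2694 Ftan(on tool, cw) -8.0 Frad 1.7 Fz -2.1 Tz -0.02 tilt [1.57 1.55] yaw -69.1 t 20.6 w 0.0229
[-1.0, 0.19, -0.85] [-1.14, -0.05, -0.63] [-1.24, -0.05, -0.42] [-1.29, -0.04, -0.2] [-1.31, -0.04, 0.03] [-1.28, -0.03, 0.25]
```

```bash
python3 -m crank '[[[-1.0,0.15,-0.85],[-1,0,1]],[[-1.14,0,-0.63],[-0.5,0,0.5]],[[-1.24,0,-0.42],[0,0,0]],[[-1.29,0,-0.2],[0,0,0]],[[-1.31,0,0.03],[0,0,0]],[[-1.28,0,0.25],[0,0,0]]]'
python3 -c "
from h import *
arc()"
```

```text
t: 21.15
tcp_pos: [0.5354, -0.0616, 0.2692]
eef_rot: [[0.351, 0.022, 0.936], [-0.935, -0.045, 0.352], [0.05, -0.999, 0.004]]
ft_force: [-4.6, -11.9, 3.2]
width: 0.0224
th -158.4 r 74.7 z 0.2692 Ftan(on tool, cw) -9.4 Frad 8.6 Fz 3.2 Tz -0.11 tilt [2.86 0.24] yaw -69.4 t 21.1 w 0.0224
[-1.31, 0.15, 0.06] [-1.27, -0.06, 0.32] [-1.19, -0.06, 0.53] [-1.08, -0.05, 0.73] [-0.94, -0.04, 0.91] [-0.77, -0.03, 1.06]
```

```bash
sed -i 's/lead=0)/g=1.25)/; s/R.T@(T-P)\*100,2/R.T@((T-P)*[g,g,1])*100,2/' h.py; cat log.txt | cut -c1-60
python3 -c "
from h import *
arc(6,8)"
```

```text
18.85 0.6747420440668298 -0.007291971909583928 0.26830383615
19.35 0.6762406849904677 -0.05730129584316553 0.268127336667
19.95 0.6342890891784261 -0.10321823244500028 0.268772800848
20.55 0.5730040414801758 -0.10169287571508756 0.269381284328
21.15 0.5353537460747477 -0.06156467991445224 0.269162726367
th -158.4 r 74.7 z 0.2692 Ftan(on tool, cw) -9.4 Frad 8.6 Fz 3.2 Tz -0.11 tilt [2.86 0.24] yaw -69.4 t 21.1 w 0.0224
[-1.31, 0.15, 0.03] [-1.28, -0.06, 0.25] [-1.24, -0.06, 0.43] [-1.16, -0.06, 0.59] [-1.07, -0.05, 0.75] [-0.96, -0.04, 0.89]
```

```bash
python3 -m crank '[[[-1.31,0.1,0],[0,0,2]],[[-1.28,0,0.22],[0,0,1]],[[-1.24,0,0.43],[0,0,0.5]],[[-1.16,0,0.59],[0,0,0.3]],[[-1.07,0,0.75],[0,0,0.3]],[[-0.96,0,0.89],[0,0,0]]]'
python3 -c "
from h import *
arc(6,8)"
```

```text
t: 21.75
tcp_pos: [0.5353, -0.006, 0.2687]
eef_rot: [[0.346, -0.009, 0.938], [-0.938, -0.02, 0.346], [0.016, -1.0, -0.015]]
ft_force: [-6.9, -4.9, 3.7]
width: 0.0224
th 158.0 r 75.0 z 0.2687 Ftan(on tool, cw) -7.1 Frad 4.5 Fz 3.7 Tz -0.01 tilt [ 0.92 -0.86] yaw -69.7 t 21.8 w 0.0224
[-0.91, 0.14, 0.94] [-0.76, -0.03, 1.06] [-0.61, -0.03, 1.16] [-0.44, -0.03, 1.23] [-0.27, -0.02, 1.28] [-0.08, -0.02, 1.31]
```

```bash
python3 -m crank '[[[-0.91,0.1,0.94],[0.8,-0.5,0.8]],[[-0.76,0,1.06],[0,0,0]],[[-0.61,0,1.16],[0,0,0]],[[-0.44,0,1.23],[0,0,0]],[[-0.27,0,1.28],[0,0,0]],[[-0.08,0,1.31],[0,0,0]]]'
python3 -c "
from h import *
arc(6,8)"
```

```text
t: 22.35
tcp_pos: [0.5775, 0.0361, 0.268]
eef_rot: [[0.352, -0.037, 0.935], [-0.936, -0.026, 0.351], [0.011, -0.999, -0.043]]
ft_force: [-8.3, -0.7, 5.3]
width: 0.0224
th 111.2 r 75.3 z 0.2680 Ftan(on tool, cw) -8.0 Frad 2.3 Fz 5.3 Tz -0.06 tilt [ 0.64 -2.49] yaw -69.4 t 22.4 w 0.0224
[0.12, 0.05, 1.31] [0.26, -0.05, 1.28] [0.43, -0.05, 1.23] [0.6, -0.04, 1.16] [0.76, -0.04, 1.07] [0.9, -0.03, 0.95]
```

```bash
python3 -m crank '[[[0.12,0,1.31],[1.5,0,0.5]],[[0.26,0,1.28],[1,0,0]],[[0.43,0,1.23],[0.5,0,0]],[[0.6,0,1.16],[0.3,0,0]],[[0.76,0,1.07],[0.2,0,0]],[[0.9,0,0.95],[0,0,0]]]'
python3 -c "
from h import *
arc(6,8)"
```

```text
t: 22.95
tcp_pos: [0.6433, 0.0307, 0.2679]
eef_rot: [[0.352, -0.017, 0.936], [-0.936, 0.005, 0.353], [-0.011, -1.0, -0.014]]
ft_force: [-6.6, 1.1, 4.3]
width: 0.0228
th 59.3 r 75.4 z 0.2679 Ftan(on tool, cw) -6.2 Frad -2.4 Fz 4.3 Tz 0.02 tilt [-0.61 -0.8 ] yaw -69.4 t 22.9 w 0.0228
[1.11, 0.07, 0.71] [1.17, -0.02, 0.59] [1.24, -0.02, 0.42] [1.29, -0.02, 0.24] [1.31, -0.01, 0.06] [1.3, -0.01, -0.12]
```

```bash
python3 -m crank '[[[1.1,0,0.71],[0.8,0,-0.6]],[[1.17,0,0.59],[0,0,0]],[[1.24,0,0.42],[0,0,0]],[[1.29,0,0.24],[0,0,0]],[[1.31,0,0.06],[0,0,0]],[[1.3,0,-0.12],[0,0,0]]]'
python3 -c "
from h import *
arc(6,8)
p=cap('scene');save(p,'pics/s10.png');np.savez('s10.npz',w=world(p),img=p['image'])
cv2.imwrite('pics/s10c.png',cv2.resize(p['image'][150:250,240:370,::-1],None,fx=6,fy=6,interpolation=cv2.INTER_CUBIC))
"
```

```text
t: 23.55
tcp_pos: [0.6801, -0.0255, 0.2673]
eef_rot: [[0.355, -0.026, 0.935], [-0.934, 0.022, 0.355], [-0.03, -0.999, -0.016]]
ft_force: [-5.5, 7.4, 2.7]
width: 0.0226
th 6.5 r 75.8 z 0.2673 Ftan(on tool, cw) -8.0 Frad -4.6 Fz 2.7 Tz -0.04 tilt [-1.69 -0.94] yaw -69.2 t 23.6 w 0.0226
[1.22, 0.0, -0.5] [1.17, -0.03, -0.58] [1.08, -0.02, -0.74] [0.97, -0.01, -0.88] [0.84, -0.01, -1.01] [0.69, -0.0, -1.11]
```

View pics/s10c.png

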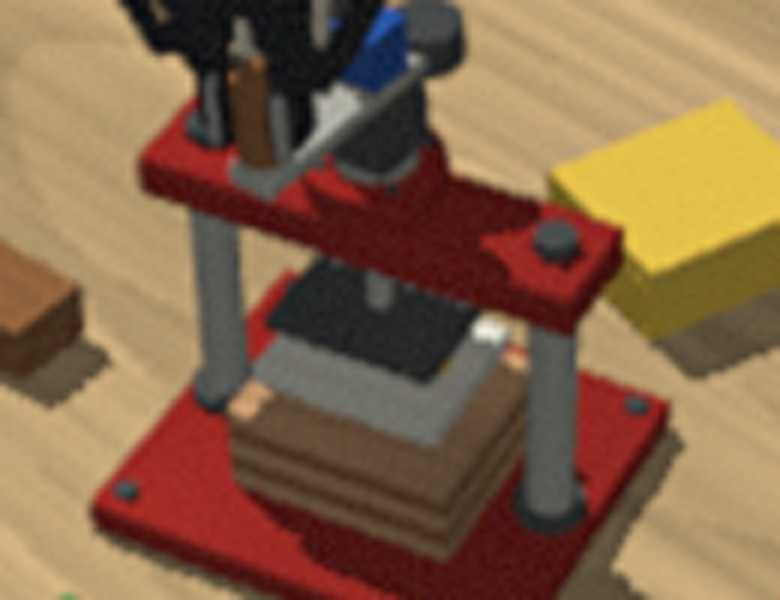

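```bash
cat > pl.py <<'E'
from h import *
import sys
a0=np.load("scene0.npz")
def plate(f):
    a=np.load(f);w=a["w"];im=a["img"].astype(int);v,u=np.mgrid[0:400,0:640]
    g=(im.max(2)-im.min(2)<18)&(im[...,0]>85)&(im[...,0]<150)&(u>278)&(u<325)&(v>195)&(v<228)
    d=(im.max(2)-im.min(2)<14)&(im[...,0]<55)&(u>278)&(u<325)&(v>180)&(v<220)&(w[...,2]<.16)&(w[...,2]>.09)
    bl=(im[...,0]-im[...,2]>25)&(im[...,0]>80)&(im[...,0]<140)&(im[...,1]>55)&(u>275)&(u<335)&(v>205)&(v<230)&(w[...,2]>.06)&(w[...,2]<.08)
    z=w[g][:,2];z=z[~np.isnan(z)];h,e=np.histogram(z,np.arange(.05,.15,.002))
    pk=e[np.argmax(h)]+.001
    print(f,"plate top",pk.round(4),np.median(z[abs(z-pk)<.006]).round(4),len(z),"ram head",np.nanmedian(w[d][:,2]).round(4),d.sum(),"block top",np.nanmedian(w[bl][:,2]).round(4))
for f in sys.argv[1:]: plate(f)
E
python3 pl.py scene0.npz s10.npz
```

```text
scene0.npz plate top 0.115 0.1154 353 ram head 0.1451 229 block top 0.0698
s10.npz plate top 0.091 0.091 374 ram head 0.1212 368 block top 0.0698
```

```bash
python3 -m crank '[[[1.22,0,-0.45],[0.9,0,-1.2]],[[1.17,0,-0.5],[0,0,-0.5]],[[1.08,0,-0.7],[0,0,0]],[[0.97,0,-0.85],[0,0,0]],[[0.84,0,-1.0],[0,0,0]],[[0.69,0,-1.1],[0,0,0]]]'
python3 -c "
from h import *
arc(6,8)"
```

```text
t: 24.2
tcp_pos: [0.6577, -0.0885, 0.2674]
eef_rot: [[0.358, -0.002, 0.934], [-0.933, 0.03, 0.357], [-0.028, -1.0, 0.009]]
ft_force: [1.0, 7.5, -0.3]
width: 0.0226
th -45.8 r 75.9 z 0.2674 Ftan(on tool, cw) -5.9 Frad -4.7 Fz -0.3 Tz -0.01 tilt [-1.62  0.51] yaw -69.0 t 24.2 w 0.0226
[0.33, 0.02, -1.28] [0.25, -0.02, -1.28] [0.07, -0.01, -1.31] [-0.11, -0.01, -1.3] [-0.29, -0.0, -1.28] [-0.46, 0.0, -1.22]
```

```bash
python3 -m crank '[[[0.36,0,-1.27],[-0.5,0,-1.2]],[[0.25,0,-1.28],[0,0,-0.5]],[[0.07,0,-1.31],[-0.5,0,0]],[[-0.11,0,-1.3],[-0.5,0,0]],[[-0.29,0,-1.28],[-0.4,0,0]]]'
python3 -c "
from h import *
arc(6,8)
p=cap('scene');np.savez('s11.npz',w=world(p),img=p['image'])
"; python3 pl.py s11.npz
```

```text
t: 24.7
tcp_pos: [0.605, -0.1097, 0.2681]
eef_rot: [[0.357, 0.001, 0.934], [-0.934, 0.006, 0.357], [-0.005, -1.0, 0.003]]
ft_force: [4.6, 6.5, -2.8]
width: 0.0228
th -89.9 r 75.6 z 0.2681 Ftan(on tool, cw) -4.6 Frad -6.5 Fz -2.8 Tz -0.03 tilt [-0.28  0.18] yaw -69.1 t 24.7 w 0.0228
[-0.62, 0.11, -1.16] [-0.71, -0.0, -1.1] [-0.85, 0.0, -0.99] [-0.98, 0.0, -0.86] [-1.09, 0.0, -0.72] [-1.18, 0.0, -0.56] 
s11.npz plate top 0.085 0.0844 372 ram head 0.1146 353 block top 0.0698
```

```bash
python3 -m crank '[[[-0.62,0.05,-1.18],[-0.2,0,-0.3]],[[-0.71,0,-1.12],[-0.3,0,0]],[[-0.85,0,-1.0],[-0.3,0,0.3]],[[-0.98,0,-0.88],[-0.3,0,0.3]],[[-1.09,0,-0.72],[-0.3,0,0.3]],[[-1.18,0,-0.56],[0,0,0]]]'
python3 -c "
from h import *
arc(6,8)
p=cap('scene');np.savez('s12.npz',w=world(p),img=p['image'])
"; python3 pl.py s12.npz
```

```text
t: 25.35
tcp_pos: [0.5471, -0.0827, 0.2683]
eef_rot: [[0.354, 0.015, 0.935], [-0.935, -0.0, 0.354], [0.006, -1.0, 0.014]]
ft_force: [7.6, -2.3, -5.2]
width: 0.0223
th -139.9 r 75.4 z 0.2683 Ftan(on tool, cw) -6.7 Frad -4.3 Fz -5.2 Tz -0.00 tilt [0.32 0.82] yaw -69.3 t 25.4 w 0.0223
[-1.28, 0.12, -0.3] [-1.3, -0.01, -0.17] [-1.31, -0.01, 0.01] [-1.29, -0.0, 0.2] [-1.25, -0.0, 0.37] [-1.19, 0.0, 0.55] 
s12.npz plate top 0.085 0.0843 352 ram head 0.1108 346 block top 0.0697
```

```bash
python3 -m crank '[[[-1.28,0.12,-0.3],[-0.8,0,0.5]],[[-1.3,0,-0.17],[0,0,0.4]],[[-1.31,0,0.01],[0,0,0.4]],[[-1.29,0,0.2],[0,0,0.3]],[[-1.25,0,0.37],[0,0,0.3]],[[-1.19,0,0.55],[0,0,0]]]'
python3 -c "
from h import *
arc(6,8)
p=cap('scene');np.savez('s13.npz',w=world(p),img=p['image'])
"; python3 pl.py s13.npz
```

```text
t: 26.0
tcp_pos: [0.5299, -0.0299, 0.2685]
eef_rot: [[0.35, 0.003, 0.937], [-0.937, -0.023, 0.35], [0.022, -1.0, -0.005]]
ft_force: [-3.4, -7.7, 1.8]
width: 0.0226
th 176.8 r 75.0 z 0.2685 Ftan(on tool, cw) -7.9 Frad 3.0 Fz 1.8 Tz -0.05 tilt [ 1.27 -0.3 ] yaw -69.5 t 26.0 w 0.0226
[-1.16, 0.13, 0.61] [-1.06, -0.03, 0.76] [-0.95, -0.03, 0.9] [-0.81, -0.02, 1.03] [-0.66, -0.02, 1.13] [-0.5, -0.02, 1.21] 
s13.npz plate top 0.085 0.0844 334 ram head 0.1079 325 block top 0.0695
```

```bash
python3 -m crank '[[[-1.16,0.1,0.61],[0.3,-0.3,1]],[[-1.06,0,0.76],[0.2,0,0.3]],[[-0.95,0,0.9],[0.2,0,0.3]],[[-0.81,0,1.03],[0.2,0,0]],[[-0.66,0,1.13],[0.3,0,0]],[[-0.5,0,1.21],[0.3,0,0]]]'
python3 -c "
from h import *
arc(6,8)
p=cap('scene');np.savez('s14.npz',w=world(p),img=p['image'])
"; python3 pl.py s14.npz
```

```text
t: 26.65
tcp_pos: [0.5507, 0.0182, 0.2681]
eef_rot: [[0.351, -0.024, 0.936], [-0.936, -0.032, 0.35], [0.021, -0.999, -0.034]]
ft_force: [-12.5, -2.6, 7.6]
width: 0.0226
th 136.0 r 75.2 z 0.2681 Ftan(on tool, cw) -10.5 Frad 7.2 Fz 7.6 Tz -0.11 tilt [ 1.23 -1.94] yaw -69.5 t 26.6 w 0.0226
[-0.46, 0.06, 1.23] [-0.3, -0.05, 1.27] [-0.12, -0.05, 1.3] [0.06, -0.04, 1.31] [0.24, -0.04, 1.29] [0.42, -0.03, 1.24] 
s14.npz plate top 0.085 0.0841 312 ram head 0.1051 314 block top 0.0696
```

```bash
python3 -m crank '[[[-0.42,0,1.24],[1,-0.3,0.8]],[[-0.28,0,1.27],[0.5,0,0.3]],[[-0.12,0,1.3],[0.4,0,0.2]],[[0.06,0,1.31],[0.3,0,0]],[[0.24,0,1.29],[0.3,0,0]]]'
python3 -c "
from h import *
arc(3,4)
p=cap('scene');np.savez('s15.npz',w=world(p),img=p['image'])
"; python3 pl.py s15.npz
```

```text
t: 27.2
tcp_pos: [0.5919, 0.0399, 0.2682]
eef_rot: [[0.355, -0.043, 0.934], [-0.935, -0.008, 0.355], [-0.008, -0.999, -0.043]]
ft_force: [-13.0, 2.4, 7.6]
width: 0.0224
th 99.9 r 75.1 z 0.2682 Ftan(on tool, cw) -12.4 Frad 4.6 Fz 7.6 Tz 0.01 tilt [-0.46 -2.46] yaw -69.2 t 27.2 w 0.0224
[0.16, 0.09, 0.64] [0.19, -0.03, 0.63] [0.23, -0.03, 0.61] 
s15.npz plate top 0.083 0.0836 307 ram head 0.1026 271 block top 0.0696
```

```bash
python3 -m crank '[[[0.2,0,0.9],[1,0,-0.3]],[[0,0,0],[1,0,0]],[[0,0,0],[0.5,0,0]]]'
python3 -c "
from h import *
arc(3,4)
p=cap('scene');np.savez('s16.npz',w=world(p),img=p['image'])
save(p,'pics/s16.png');cv2.imwrite('pics/s16c.png',cv2.resize(p['image'][140:240,240:370,::-1],None,fx=6,fy=6,interpolation=cv2.INTER_CUBIC))
"; python3 pl.py s16.npz
```

```text
t: 27.55
tcp_pos: [0.598, 0.0405, 0.2685]
eef_rot: [[0.355, -0.012, 0.935], [-0.935, 0.003, 0.355], [-0.007, -1.0, -0.011]]
ft_force: [-2.4, 2.0, 2.3]
width: 0.0229
th 95.2 r 74.9 z 0.2685 Ftan(on tool, cw) -2.3 Frad 2.2 Fz 2.3 Tz 0.01 tilt [-0.38 -0.6 ] yaw -69.2 t 27.6 w 0.0229
[0.19, 0.14, 0.63] [0.24, -0.01, 0.61] [0.28, -0.01, 0.59] 
s16.npz plate top 0.085 0.0838 300 ram head 0.1022 270 block top 0.0698
```

View pics/s16c.png

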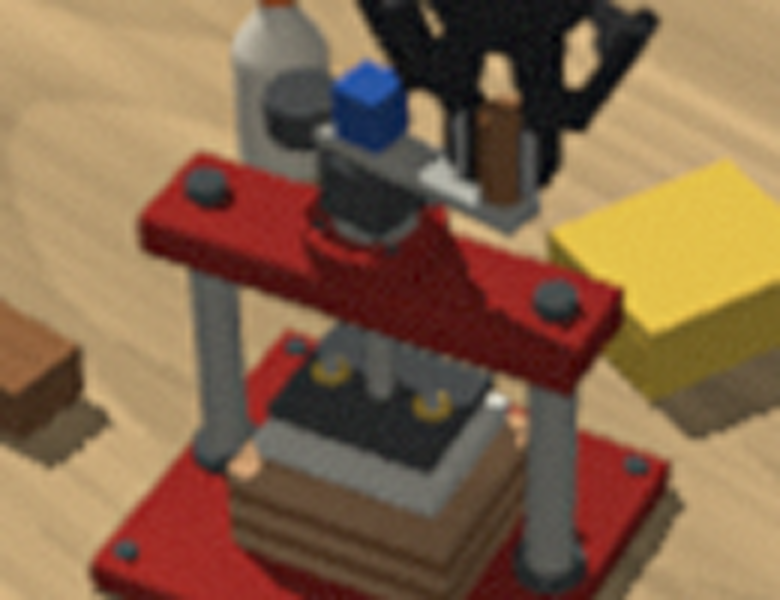

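```bash
python3 -m crank '[[[0.4,0,1.2],[0.5,0,-0.3]],[[0,0,0],[0,0,0]],[[0,0,0],[0,0,0]]]'
python3 -c "
from h import *
arc(3,4)
p=cap('scene');np.savez('s17.npz',w=world(p),img=p['image'])
"; python3 pl.py s17.npz
```

```text
t: 27.9
tcp_pos: [0.6069, 0.041, 0.2683]
eef_rot: [[0.355, -0.013, 0.935], [-0.935, 0.001, 0.355], [-0.005, -1.0, -0.011]]
ft_force: [-2.4, 1.7, 1.9]
width: 0.0223
th 88.4 r 75.1 z 0.2683 Ftan(on tool, cw) -2.4 Frad 1.6 Fz 1.9 Tz 0.02 tilt [-0.31 -0.65] yaw -69.2 t 27.9 w 0.0223
[0.28, 0.12, 0.59] [0.31, -0.01, 0.58] [0.35, -0.01, 0.55] 
s17.npz plate top 0.085 0.0841 306 ram head 0.1016 268 block top 0.0697
```

```bash
python3 -m crank '[[[0,0,0],[0,0,0]],[[0,0,0],[0,0,0]],[[0,0,0],[0,0,0]],[[0,0,0],[0,0,0]]]' 0.5
python3 -c "
from h import *
arc(1,4)"
python3 -m crank '[[[0,-0.6,0],[0.2,0,-0.2]],[[0,-1,0],[0.2,0,0]],[[0,-2,0],[0,0,0]],[[0,-2,0],[0,0,0]],[[0,-3,0],[0,0,0]],[[0,-3,0],[0,0,0]],[[0,-2,0],[0,0,0]],[[0,0,0],[0,0,0]],[[0,0,0],[0,0,0]]]'
python3 -c "
from h import *
arc(1,4)
p=cap('scene');np.savez('s18.npz',w=world(p),img=p['image'])
save(p,'pics/s18.png');cv2.imwrite('pics/s18c.png',cv2.resize(p['image'][140:240,240:370,::-1],None,fx=6,fy=6,interpolation=cv2.INTER_CUBIC))
w=world(p);im=p['image'].astype(int);v,u=np.mgrid[0:400,0:640]
b=(im[...,2]>130)&(im[...,2]>im[...,0]+60)&(u>290)&(u<320)&(v>140)&(v<170)
print('hub top',b.sum(),np.nanmedian(w[b],0))
"; python3 pl.py s18.npz
```

```text
t: 28.35
tcp_pos: [0.6086, 0.0385, 0.2673]
eef_rot: [[0.354, -0.008, 0.935], [-0.935, -0.003, 0.354], [0.0, -1.0, -0.009]]
ft_force: [-0.9, 0.5, 0.0]
width: 0.0427
th 87.0 r 72.7 z 0.2673 Ftan(on tool, cw) -0.9 Frad 0.5 Fz 0.0 Tz -0.04 tilt [ 0.01 -0.49] yaw -69.3 t 28.4 w 0.0427
[0.02, 0.02, 0.71] 
t: 29.25
tcp_pos: [0.6088, 0.0385, 0.4138]
eef_rot: [[0.353, 0.007, 0.935], [-0.935, -0.005, 0.354], [0.007, -1.0, 0.004]]
ft_force: [0.3, 0.4, -0.5]
width: 0.0427
th 86.8 r 72.7 z 0.4138 Ftan(on tool, cw) 0.3 Frad 0.4 Fz -0.5 Tz -0.00 tilt [0.42 0.24] yaw -69.3 t 29.2 w 0.0427
[-0.08, 14.68, 0.64] 
hub top 42 [ 0.60759574 -0.03211235  0.28779689]
s18.npz plate top 0.085 0.0842 279 ram head 0.1014 277 block top 0.0698
```

View pics/s18.png

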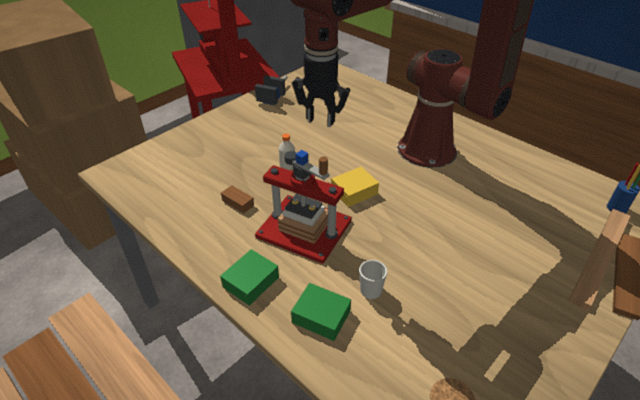

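View pics/s18c.png

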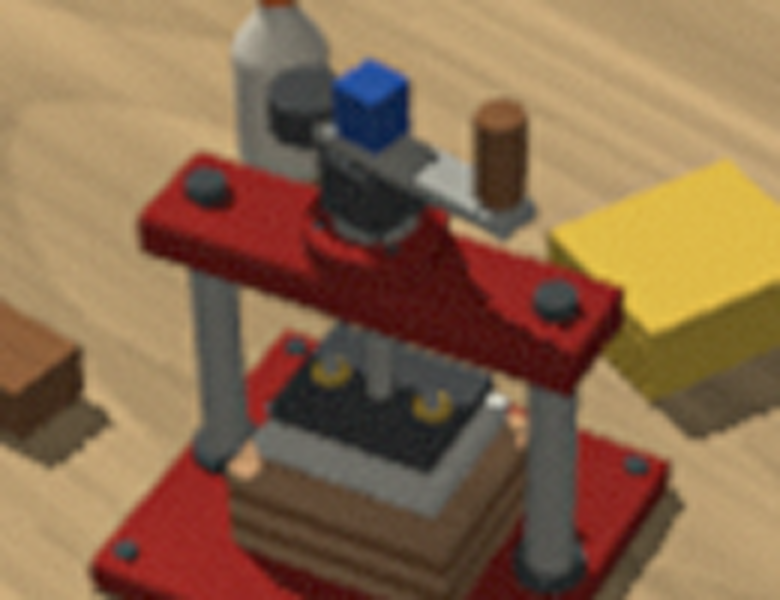

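```bash
python3 -c "
from plant import r
print(r.close_job())"
```

```text
the job is handed in; nothing more can be done
None
```

The block is nipped in the press, the crank is seated and released, and the job is handed in at about 29 s of the 72 s allowed.

- **Fitting:** The flats happened to line up, so no turning search was needed. The boss slid down to the collar and the vertical push stayed at roughly 5 N. Afterwards the hub top measured 0.288 m against 0.287 m expected, both before winding and at the end.
- **Winding:** I held the wooden handle and turned the crank clockwise about 652°. The plate met the block at roughly 471–480° of that, by plate height and ram travel. That leaves about 172–182° after contact.
- **Spring squeeze:** The gap between the ram head and the plate closed from about 30.0 mm to 17.2–17.5 mm, a squeeze of about 12.5–12.8 mm. Half a turn should give 12.5 mm.
- **Last picture:** The crank sits on the shaft, the block looks unmoved, and the glue bottle, tin and offcut stand where they were. The gripper is clear, about 15 cm above.

**Less certain:**
- The two cameras disagreed by up to about 5 mm on the shaft's position. The fit tolerated that, with at most about 3 N of side force.
- The tangential force was noisy, 5–9 N before contact and about 12 N at the end. I judged contact by the camera and angle instead.

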